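# Load the sample carriers into the test nest and cycle its key switch

## Task

Seat every sample carrier that lies on the bench in a pocket of its own in the aluminium test nest, fully home, flat and flush, tongue in the notch. Then take the key from its holder, push it fully into the key switch, turn it with the key clockwise (seen from above) right to its stop and then all the way back to where it began, and put the key back fully home in its holder. Leave the carriers seated, and do not tip over the two white bottles.

Things in the scene. Friction and masses are not known exactly. Their poses are not given: they have to be found in the camera images.
- carrier0: loose grey plastic carrier, 50 g, or None if absent: base 44 (x) x 30 (y) x 8 mm (lowest 3 mm inset 1.5 mm all round), a tongue 12 mm wide sticking out 8 mm from the middle of its +x end (z 3 to 8), on top an upright grip fin 26 (x) x 10 (y) mm, z 8 to 34. Two dark discs on the base at the -x end. Origin: centre of the base's underside; z up
- carrier1: loose grey plastic carrier, 50 g, or None if absent: base 44 (x) x 30 (y) x 8 mm (lowest 3 mm inset 1.5 mm all round), a tongue 12 mm wide sticking out 8 mm from the middle of its +x end (z 3 to 8), on top an upright grip fin 26 (x) x 10 (y) mm, z 8 to 34. Two dark discs on the base at the -x end. Origin: centre of the base's underside; z up
- carrier2: loose grey plastic carrier, 50 g, or None if absent: base 44 (x) x 30 (y) x 8 mm (lowest 3 mm inset 1.5 mm all round), a tongue 12 mm wide sticking out 8 mm from the middle of its +x end (z 3 to 8), on top an upright grip fin 26 (x) x 10 (y) mm, z 8 to 34. Two dark discs on the base at the -x end. Origin: centre of the base's underside; z up
- carrier3: loose grey plastic carrier, 50 g, or None if absent: base 44 (x) x 30 (y) x 8 mm (lowest 3 mm inset 1.5 mm all round), a tongue 12 mm wide sticking out 8 mm from the middle of its +x end (z 3 to 8), on top an upright grip fin 26 (x) x 10 (y) mm, z 8 to 34. Two dark discs on the base at the -x end. Origin: centre of the base's underside; z up
- nest: fixed aluminium test nest, a plate 172 (x) x 150 (y) x 30 mm high with four pockets in two rows of two; origin: centre of its underside, z up
- pocket0 (a point): centre of the floor of one of four equal pockets of the nest, 22 mm above the bench; axes as the nest's, z up. Pocket 47 (x) x 33 (y) mm, 8 mm deep, with a tongue notch 15 mm wide running 9 mm farther out at the middle of its +x end. A seated carrier has its origin here, its x along this x, its base flush with the nest's top. Pockets are 78 mm apart in x, 68 in y
- pocket1 (a point): centre of the floor of one of four equal pockets of the nest, 22 mm above the bench; axes as the nest's, z up. Pocket 47 (x) x 33 (y) mm, 8 mm deep, with a tongue notch 15 mm wide running 9 mm farther out at the middle of its +x end. A seated carrier has its origin here, its x along this x, its base flush with the nest's top. Pockets are 78 mm apart in x, 68 in y
- pocket2 (a point): centre of the floor of one of four equal pockets of the nest, 22 mm above the bench; axes as the nest's, z up. Pocket 47 (x) x 33 (y) mm, 8 mm deep, with a tongue notch 15 mm wide running 9 mm farther out at the middle of its +x end. A seated carrier has its origin here, its x along this x, its base flush with the nest's top. Pockets are 78 mm apart in x, 68 in y
- pocket3 (a point): centre of the floor of one of four equal pockets of the nest, 22 mm above the bench; axes as the nest's, z up. Pocket 47 (x) x 33 (y) mm, 8 mm deep, with a tongue notch 15 mm wide running 9 mm farther out at the middle of its +x end. A seated carrier has its origin here, its x along this x, its base flush with the nest's top. Pockets are 78 mm apart in x, 68 in y
- key: loose switch key, 60 g, upright in its holder at first. Origin: centre of the blade's lower end; z up. Steel blade 18 (x) x 6 (y) mm, z 0 to 24 (lowest 4 mm only 14.5 x 3.2), round collar 27 mm across, z 24 to 28, then a flat black plastic bow to grip, 30 (x) x 10 (y) mm, z 28 to 62. Half a turn about z makes no difference
- holder_slot (a point): centre of the mouth of the slot in the top of the key holder, a fixed light grey plastic block 76 (x) x 60 (y) x 34 mm high; x along the slot's length, z up. The slot is 21 (x) x 9 (y) mm and 28 mm deep, so that a key fully home rests with its collar on the block and its origin 24 mm below this point
- switch_slot (a point): centre of the mouth of the key slot in the turning steel barrel (42 mm across, 26 high) on the fixed grey switch box (110 x 90 x 50 mm); 77 mm above the bench; x along the slot and turning with the barrel, z up. Slot 20.4 (x) x 8 (y), 26 mm deep: a key fully home rests its collar on the barrel, origin 24 mm below this point, with about 0.11 rad of play either way
- keyswitch (a joint): angle of the switch barrel (rad): 0 at the off stop, grows clockwise seen from above to the on stop at 1.3. About 0.06 N m of friction: it stays where it is left and has no spring. It starts at or just off the off stop
- bottle_a: bystander: white plastic bottle with a red cap, 52 mm across, 130 mm high, standing beyond the carriers; origin: centre of its underside; z up
- bottle_b: bystander: smaller white plastic bottle with a red cap, 44 mm across, 105 mm high; origin: centre of its underside; z up
Things that resemble listed ones, but are neither listed nor needed, are in the scene too. What is shaped like the carrier0 but yellow is not meant. Several things have the shape of the nest; the one meant has the colours described above.

How it is judged:
By the outcome, as a careful person would: the job done as asked, in the order asked, and still so for the second after the job is handed in, with the robot touching nothing.
Of carrier0, carrier1, carrier2, carrier3 only 3 to 4 are there at a start; the rules pass over those that are not, and their reading is None.
At some moment in a run one of carrier0, carrier1, carrier2, carrier3 may be knocked a few centimetres aside while the robot is not near it.
It also fails if it takes over 210 s, if anything falls off the work surface, if the arm or the gripper's body presses on something with over 40 N, if the wrist force passes 120 N, or if a joint passes its speed limit or range.

## Robot

A 6-joint arm with a two-finger parallel gripper is mounted at the origin on the work surface. World frame = base frame: x ahead of the robot, y to its left, z up, the work surface at z = 0. Lengths are in m, angles in rad, forces in N, time in s.
With the tool pointing down it reaches from about 0.375 to 0.75 m from the base axis. Payload 9 kg.
Tool frame: the origin (TCP) lies midway between the tips of the shut fingers; the grasp point (between the pads) lies 19 mm behind it; y points along the fingers, x is the direction in which the jaws open and shut, and the axes are right-handed (so a half turn about y gives the same grasp; the last joint's range is limited). The gripper opens to 85 mm and grips with 20 to 120 N. Pads are 22 mm wide; open, the fingers measure 114 mm over their backs; the gripper's body (76 mm by 85 mm) begins 54 mm behind the grasp point. The pads swing forward as they close: fully open they stand 13 mm farther back than shut.
Start: joints at [-1.329, 0.104, 0.097, 1.564, 0, 1.353], TCP at [0.266, -0.538, 0.231] pointing down, gripper open.
Joint ranges: [-2.99, 2.99], [-0.84, 1.86], [-1.1, 1.16], [-1.84, 2.11], [-1.51, 1.56], [-3.14, 3.14]. Speed limits (rad/s): [2.22, 2.22, 2.57, 3.14, 3.14, 3.14].

## Interface

Orientations are given as a 3x3 rotation matrix whose columns are the frame's x, y, z axes.
In Python, from cell import read_state, vision, workorder gives the robot as it stands.
- The arm moves only by the tool servo_tool, never from a script. Its argument "deltas" is a list of rows, each a list of 7 numbers: the finger opening in mm, from 0 to 85.4, then the shift along the world's x, y, z in mm, then the turn, a rotation vector about the world's x, y, z in rad. In form: [[hand, tx, ty, tz, rx, ry, rz], ...]. A call has 1 to 10 rows; each row is the pose to reach, as a shift and turn from the pose measured when the call began; what a row does not reach only later rows make up. A row lasts 1/12 s, in which the tool goes at most 41.7 mm and 7.16 degrees, less where a joint would pass 70% of its speed; a pose out of reach is approached as far as the arm can. A call with a gripper value outside its range is refused whole. The fingers move at their own pace and stop on an object; the grip force is fixed at half the most. Time passes only in rows, so rows that repeat a pose let the fingers close. It gives the time, the measured TCP pose, the force and the opening at its end, in the units of the state.
- read_state(): the state, without advancing time (a new reading comes with each control period).
- vision.camera(name): name is "scene" or "top" or "wrist"; returns a dict with "frame" (400x640x3 uint8, blue, green, red), "fovy" (degrees; the focal length in pixels is half the picture's height over the tangent of half this angle, whatever the lens; pixels are square), "cx", "cy" (the principal point, pixels), "rvec" (rotation vector, rad) and "tvec" (3), from world to camera coordinates, as OpenCV has them. Camera axes: x right, y down, z forward; pixel columns grow to the right and rows downward; lengths in m; the calibration is good to about 2 mm. A picture is of the moment at which its call begins. There is no depth.
- workorder.hand_in(): hands the job in, once; it reports no verdict.
The state is a dict: "t": time; "qpos": joint angles; "qd": joint speeds; "joint_torque": joint torques, N m; "tcp_pos": TCP position; "eef_rot": TCP orientation; "contact_force": force on the tool from outside, world axes, zero at the start; "moment": the same for the moment, N m; "gripper_width": opening from 0.0 (shut) to 1.0 (fully open).
Only numpy, scipy, OpenCV 4.12 (cv2) and the standard library are available. Lean on these libraries where they do the work, as an engineer would, in place of code of your own. Each camera call takes 0.05 s, during which the arm holds its last target.

## Working session

There is one attempt and no reset: what is moved stays moved. The work goes in short steps, Python scripts to look and compute and a tool call to move; the robot and the scene stay as the last step left them, time stands still between calls to the robot, and variables do not carry over. Pictures are saved under pics/ and viewed, and the job is handed in when it is done.

Besides the shell and the picture viewer there is one more tool, called after "Call:" as name([rows], argument=value, ...), one row to a line, values as JSON. servo_tool: Moves the arm, as the interface text tells. Its arguments: {"type":"object","properties":{"deltas":{"type":"array","items":{"type":"array","items":{"type":"number"}}}},"required":["deltas"]}

```bash
mkdir -p pics; ls
cat > h.py <<'E'
import cv2,numpy as np
from cell import read_state,vision,workorder
def cam(n,save=None):
    c=vision.camera(n); f=c['frame']; h=f.shape[0]
    fl=h/2/np.tan(np.radians(c['fovy'])/2)
    c['K']=np.array([[fl,0,c['cx']],[0,fl,c['cy']],[0,0,1.]])
    c['R']=cv2.Rodrigues(np.array(c['rvec'],float))[0]; c['t']=np.array(c['tvec'],float).ravel()
    if save: cv2.imwrite('pics/'+save,f)
    return c
def ray(c,uv,z):
    uv=np.atleast_2d(np.array(uv,float)); p=np.c_[uv,np.ones(len(uv))]
    d=(c['R'].T@np.linalg.inv(c['K'])@p.T).T; o=-c['R'].T@c['t']
    s=(z-o[2])/d[:,2]; return o+d*s[:,None]
def proj(c,P):
    P=np.atleast_2d(P); q=(c['K']@(c['R']@P.T+c['t'][:,None])).T; return q[:,:2]/q[:,2:]
E
python3 - <<'E'
from h import *
for n in ['top','scene','wrist']:
    c=cam(n,n+'0.png'); print(n,c['fovy'],c['cx'],c['cy'],-c['R'].T@c['t']); print(c['R'].round(3))
s=read_state(); print(s)
E
```

```text
pics
top 53.128649470019205 323.08198502244716 196.60713218625833 [ 0.35903206 -0.00119881  0.95337592]
[[ 0.006 -1.     0.022]
 [-0.987 -0.01  -0.158]
 [ 0.159 -0.021 -0.987]]
scene 43.19082614893401 321.4440829255722 186.7508383268488 [ 0.88356603 -0.51664292  1.04904752]
[[ 0.794  0.608  0.013]
 [ 0.518 -0.665 -0.539]
 [-0.319  0.435 -0.842]]
wrist 59.560803956994306 319.94798006103184 200.76974305623577 [ 0.33639333 -0.50215604  0.37357483]
[[ 0.444 -0.896 -0.001]
 [-0.852 -0.423  0.309]
 [-0.277 -0.137 -0.951]]
{'t': 0.15, 'qpos': array([-1.32870987e+00,  1.04580547e-01,  9.66103769e-02,  1.56390265e+00,
       -1.18494141e-05,  1.35310376e+00]), 'qd': array([ 0.00065288, -0.00243334,  0.00354366, -0.00092475,  0.00231912,
       -0.00122298]), 'joint_torque': array([ 3.31967283e-03, -5.57358670e+01,  5.04006135e+01,  1.27454443e-02,
       -2.15947184e-04, -2.04676093e-05]), 'tcp_pos': array([ 0.26619259, -0.5374156 ,  0.23066952]), 'eef_rot': array([[ 4.43749953e-01, -2.69569681e-04,  8.96150605e-01],
       [-8.96150026e-01,  1.04225952e-03,  4.43749980e-01],
       [-1.05364304e-03, -9.99999421e-01,  2.20927736e-04]]), 'contact_force': array([ 0.48170293, -0.40288803,  0.57045567]), 'moment': array([-0.00781197, -0.01090921, -0.02476243]), 'gripper_width': 0.997710372896767}
```

View pics/top0.png

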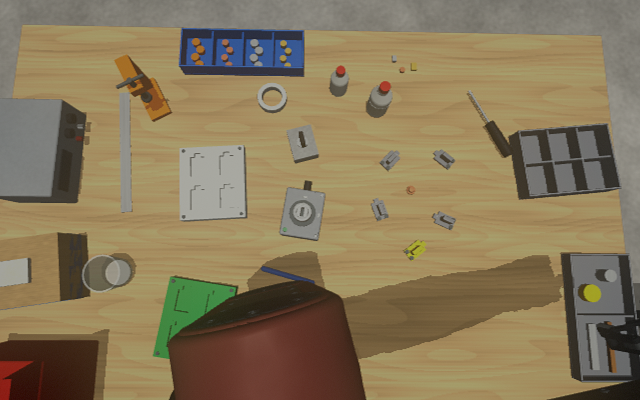

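View pics/scene0.png

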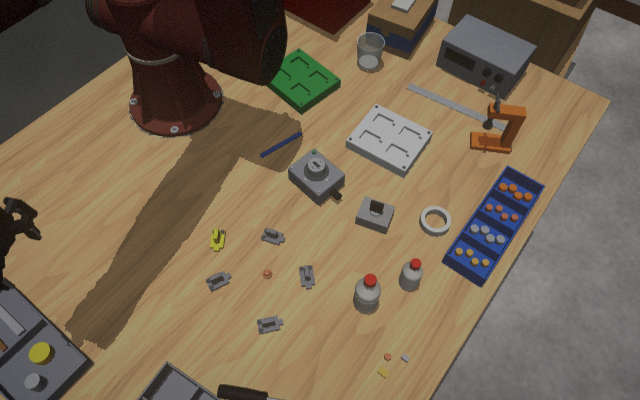

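View pics/wrist0.png

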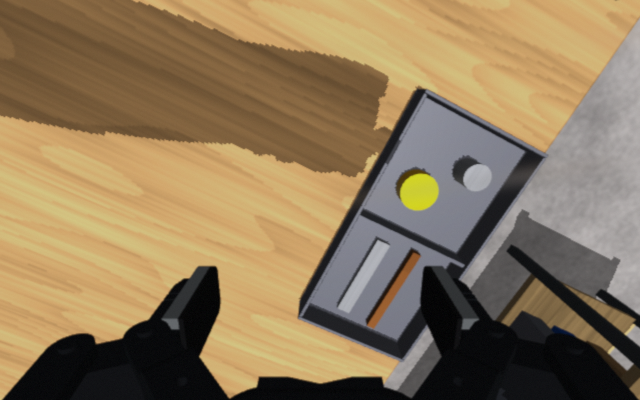

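Top view: four grey carriers near (390,160), (444,159), (379,209), (444,220). The yellow decoy is at (415,249), the nest at (212,182), the holder at (303,143) and the switch at (303,212). I'll zoom in next.

Run:
```python
from h import *
f=cv2.imread('pics/top0.png')
a=cv2.resize(f[140:240,360:470],None,fx=5,fy=5,interpolation=cv2.INTER_CUBIC); cv2.imwrite('pics/z1.png',a)
a=cv2.resize(f[115:245,170:335],None,fx=4.5,fy=4.5,interpolation=cv2.INTER_CUBIC); cv2.imwrite('pics/z2.png',a)
c=cam('top')
for uv,z in [((390,160),.02),((444,159),.02),((379,209),.02),((444,220),.02),((212,182),.03),((303,143),.034),((303,212),.077),((380,110),0),((340,95),0)]: print(uv,ray(c,uv,z).round(3))
```

```text
(390, 160) [[ 0.6   -0.182  0.02 ]]
(444, 159) [[ 0.604 -0.313  0.02 ]]
(379, 209) [[ 0.481 -0.153  0.02 ]]
(444, 220) [[ 0.456 -0.306  0.02 ]]
(212, 182) [[0.539 0.239 0.03 ]]
(303, 143) [[0.635 0.028 0.034]]
(303, 212) [[0.465 0.024 0.077]]
(380, 110) [[ 0.734 -0.163  0.   ]]
(340, 95) [[ 0.772 -0.062  0.   ]]
```

View pics/z1.png

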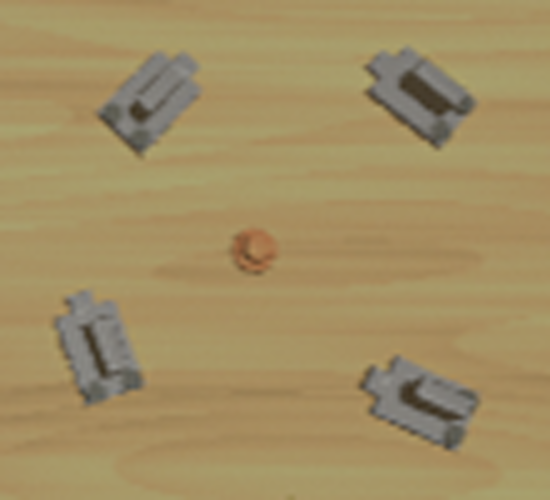

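View pics/z2.png

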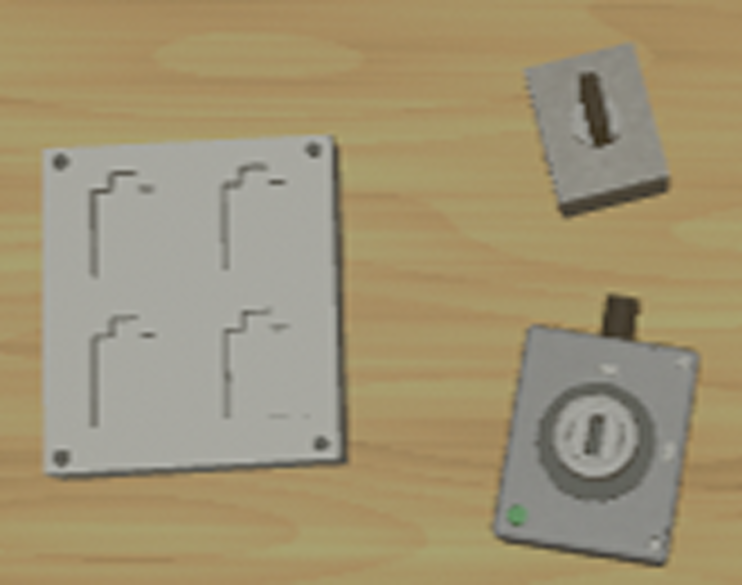

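Tongues and notches both point roughly up the image (+x). I'll move over the carriers for a close wrist view.

Call:
servo_tool([
  [85,20,20,30,0,0,-0.1],
  [85,100,120,50,0,0,-0.2],
  [85,254,297,60,0,0,-0.46],
  [85,254,297,60,0,0,-0.46],
  [85,254,297,60,0,0,-0.46],
  [85,254,297,60,0,0,-0.46],
  [85,254,297,60,0,0,-0.46],
  [85,254,297,60,0,0,-0.46],
  [85,254,297,60,0,0,-0.46],
  [85,254,297,60,0,0,-0.46],
])

```text
t: 1.03
tcp_pos: [0.5216, -0.238, 0.2911]
eef_rot: [[0.001, 0.001, 1.0], [-1.0, 0.001, 0.001], [-0.001, -1.0, 0.001]]
contact_force: [0.5, -0.9, -0.2]
gripper_width: 0.995
```

Call:
servo_tool([
  [85,0,0,0,0,0,0],
  [85,0,0,0,0,0,0],
  [85,0,0,0,0,0,0],
])

```text
t: 1.28
tcp_pos: [0.5214, -0.2381, 0.2908]
eef_rot: [[0.001, 0.0, 1.0], [-1.0, 0.001, 0.001], [-0.001, -1.0, 0.0]]
contact_force: [-0.3, -1.0, -0.0]
gripper_width: 0.994
```

Run:
```python
from h import *
c=cam('wrist','w1.png'); s=read_state(); print(s['t'],s['tcp_pos'],s['eef_rot'].round(3),s['qpos'].round(3),-c['R'].T@c['t'])
```

```text
1.3333 [ 0.52109275 -0.23861458  0.29078595] [[ 0.    -0.     1.   ]
 [-1.     0.001  0.   ]
 [-0.001 -1.    -0.   ]] [-6.580e-01  4.500e-02  1.440e-01  1.670e+00  1.000e-03  2.484e+00] [ 0.59981297 -0.23780896  0.4337532 ]
```

View pics/w1.png

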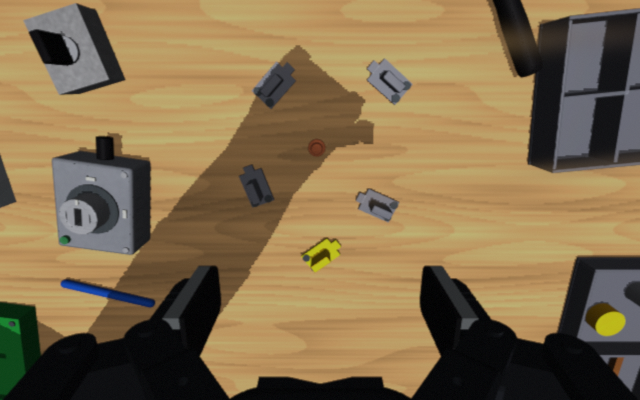

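The wrist view shows the carriers at (275,84), (389,79), (256,186) and (377,204). Joint 6 would pass its range at the nest with this yaw, so I'll flip the tool half a turn and measure from there.

Call:
servo_tool([
  [60,0,0,0,0,0,1.2],
  [60,0,0,0,0,0,1.2],
  [60,0,0,0,0,0,1.2],
  [60,0,0,0,0,0,1.2],
  [60,0,0,0,0,0,1.2],
  [60,0,0,0,0,0,1.2],
  [60,0,0,0,0,0,1.2],
  [60,0,0,0,0,0,1.2],
  [60,0,0,0,0,0,1.2],
  [60,0,0,0,0,0,1.2],
])

```text
t: 2.17
tcp_pos: [0.5201, -0.2401, 0.2906]
eef_rot: [[0.934, -0.001, 0.358], [-0.358, 0.0, 0.934], [-0.001, -1.0, -0.0]]
contact_force: [0.9, 0.5, 0.1]
gripper_width: 0.705
```

Call:
servo_tool([
  [60,0,0,0,0,0,1.2],
  [60,0,0,0,0,0,1.2],
  [60,0,0,0,0,0,1.2],
  [60,0,0,0,0,0,1.2],
  [60,0,0,0,0,0,1.2],
  [60,0,0,0,0,0,1.2],
  [60,0,0,0,0,0,1.2],
  [60,0,0,0,0,0,1.2],
  [60,0,0,0,0,0,1.2],
  [60,0,0,0,0,0,1.2],
])

```text
t: 3.0
tcp_pos: [0.5191, -0.2416, 0.2904]
eef_rot: [[0.669, -0.001, -0.743], [0.743, -0.001, 0.669], [-0.001, -1.0, 0.0]]
contact_force: [-0.9, 0.8, 0.6]
gripper_width: 0.703
```

Call:
servo_tool([
  [60,29,0,-40,0,0,0.74],
  [60,29,0,-40,0,0,0.74],
  [60,29,0,-40,0,0,0.74],
  [60,29,0,-40,0,0,0.74],
  [60,29,0,-40,0,0,0.74],
  [60,29,0,-40,0,0,0.74],
  [60,29,0,-40,0,0,0.74],
  [60,29,0,-40,0,0,0.74],
  [60,29,0,-40,0,0,0.74],
])

```text
t: 3.75
tcp_pos: [0.5477, -0.2424, 0.2503]
eef_rot: [[-0.002, -0.0, -1.0], [1.0, -0.001, -0.002], [-0.001, -1.0, 0.0]]
contact_force: [-0.1, -0.4, 0.8]
gripper_width: 0.706
```

Run:
```python
from h import *
c=cam('wrist','w2.png'); s=read_state(); print(s['t'],s['tcp_pos'],s['eef_rot'].round(3),s['qpos'].round(3),-c['R'].T@c['t'])
```

```text
3.8 [ 0.54779243 -0.24220987  0.25038733] [[-0.003 -0.    -1.   ]
 [ 1.    -0.001 -0.003]
 [-0.001 -1.     0.   ]] [-6.340e-01  1.060e-01  1.330e-01  1.598e+00 -1.000e-03 -6.370e-01] [ 0.46771285 -0.24209642  0.39331515]
```

View pics/w2.png

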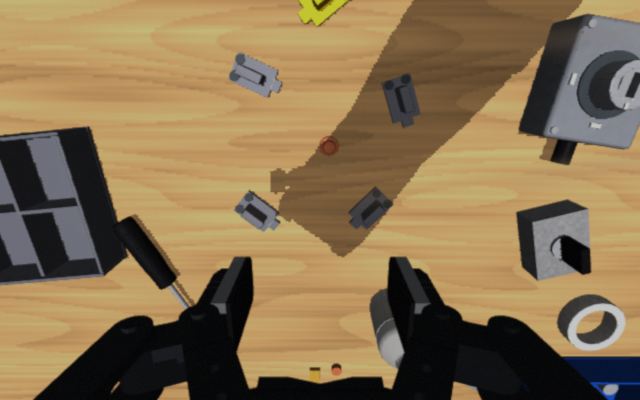

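Flipped view: carriers at (255,75), (402,100), (259,212) and (371,209). Next I'll measure the outlines.

```bash
cat >> h.py <<'E'
def carriers(c,tag=None,zt=0.008,roi=None):
    f=cv2.resize(c['frame'],None,fx=4,fy=4,interpolation=cv2.INTER_CUBIC)
    b,g,r=[f[...,i].astype(float) for i in range(3)]
    m=((b/(r+1)>0.80)&(r>25)).astype(np.uint8)*255
    m=cv2.morphologyEx(m,cv2.MORPH_CLOSE,np.ones((17,17)))
    m=cv2.morphologyEx(m,cv2.MORPH_OPEN,np.ones((5,5)))
    out=[]
    for k in cv2.findContours(m,cv2.RETR_EXTERNAL,cv2.CHAIN_APPROX_NONE)[0]:
        if cv2.contourArea(k)<2000: continue
        uv=(k[:,0,:]+.5)/4-.5
        P=ray(c,uv,zt)[:,:2]*1000
        (cx,cy),(w,h),a=cv2.minAreaRect(P.astype(np.float32).reshape(-1,1,2))
        if not(44<max(w,h)<66 and 26<min(w,h)<42): continue
        th=np.radians(a if w>h else a+90)
        M=cv2.moments(P.astype(np.float32).reshape(-1,1,2)); ce=np.array([M['m10'],M['m01']])/M['m00']
        d=np.array([np.cos(th),np.sin(th)])
        if (ce-[cx,cy])@d>0: d=-d
        o=np.array([cx,cy])-4*d; o2=ce-1.76*d
        out.append((o,np.degrees(np.arctan2(d[1],d[0])),(max(w,h),min(w,h)),o2,uv.mean(0)))
        if tag: cv2.drawContours(f,[k],-1,(0,0,255),1)
    if tag: cv2.imwrite('pics/'+tag,f)
    return out
E
python3 - <<'E'
from h import *
c=cam('wrist')
for o in carriers(c,'seg.png'): print(*[np.round(x,1) for x in o])
f=cv2.imread('pics/seg.png'); cv2.imwrite('pics/seg2.png',f[160:960,880:1680])
E
```

```text
[ 606.1 -317.6] 50.8 [51.7 31.8] [ 606.1 -317.3] [257.5 212.5]
[ 601.6 -183.7] -43.9 [51.4 30.4] [ 601.8 -183.9] [368.6 209.4]
[ 478.3 -157.1] 19.3 [51.7 30. ] [ 478.4 -157.1] [401.6 100.1]
[ 455.2 -312.6] 65.9 [52.7 30.1] [ 455.3 -312.5] [254.9  75.2]
```

```bash
python3 -c "
import cv2;f=cv2.imread('pics/seg.png')[160:960,880:1680];cv2.imwrite('pics/seg3.png',cv2.resize(f,(600,600),interpolation=3))"
```

```text
(no output)
```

View pics/seg3.png

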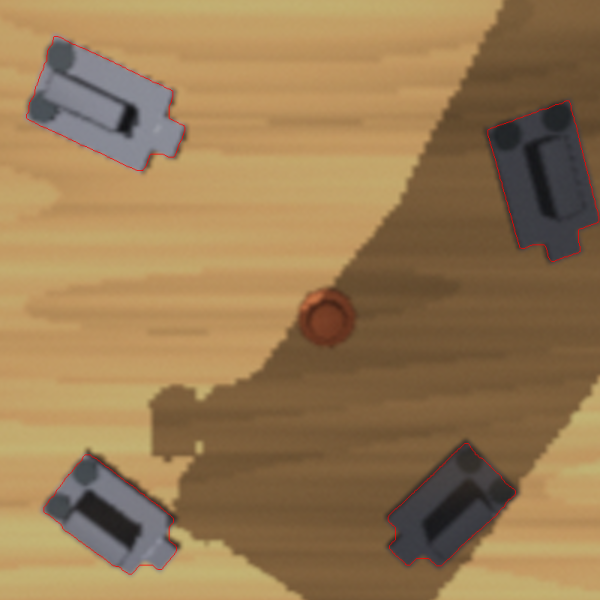

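The outlines match the known dimensions to within about 1 mm on three of them and 1.8 mm on the fourth. Next I'll view the nest, switch and holder in the same tool orientation.

Call:
servo_tool([
  [60,22,392,0,0,0,0],
  [60,22,392,0,0,0,0],
  [60,22,392,0,0,0,0],
  [60,22,392,0,0,0,0],
  [60,22,392,0,0,0,0],
  [60,22,392,0,0,0,0],
  [60,22,392,0,0,0,0],
  [60,22,392,0,0,0,0],
  [60,22,392,0,0,0,0],
  [60,22,392,0,0,0,0],
])

```text
t: 4.68
tcp_pos: [0.5693, 0.1545, 0.2505]
eef_rot: [[-0.005, 0.0, -1.0], [1.0, -0.0, -0.005], [-0.0, -1.0, -0.0]]
contact_force: [-0.1, -0.1, 0.9]
gripper_width: 0.701
```

Call:
servo_tool([
  [60,0,0,0,0,0,0],
  [60,0,0,0,0,0,0],
  [60,0,0,0,0,0,0],
  [60,0,0,0,0,0,0],
])

```text
t: 5.02
tcp_pos: [0.5694, 0.1531, 0.2505]
eef_rot: [[-0.003, 0.0, -1.0], [1.0, -0.001, -0.003], [-0.001, -1.0, -0.0]]
contact_force: [-0.0, -0.9, -0.7]
gripper_width: 0.701
```

Run:
```python
from h import *
import pickle
c=cam('wrist','w3.png'); pickle.dump(c,open('w3.pkl','wb')); s=read_state(); print(s['t'],s['tcp_pos'],s['eef_rot'].round(3),s['qpos'].round(3),-c['R'].T@c['t'])
```

```text
5.0667 [0.56951027 0.15306462 0.25054105] [[-0.003  0.    -1.   ]
 [ 1.    -0.001 -0.003]
 [-0.001 -1.    -0.   ]] [ 4.100e-02  7.800e-02  1.040e-01  1.597e+00 -1.000e-03  3.800e-02] [0.48947102 0.15323658 0.39344128]
```

View pics/w3.png

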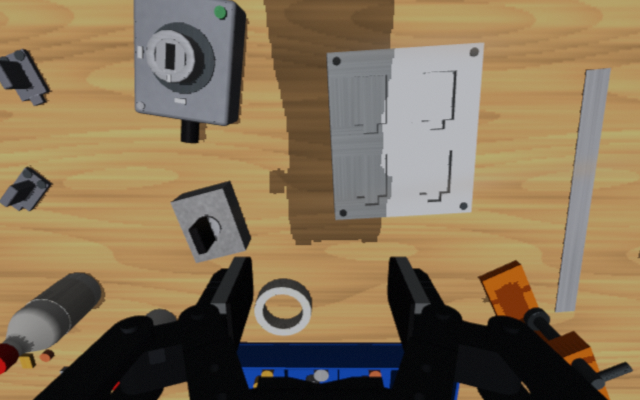

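Here the switch barrel is at (171,55), the key in its holder at (205,232) and the nest at (405,130), with dark screws at (337,62), (474,52), (343,212) and (463,206). Next I'll measure these precisely.

Run:
```python
from h import *
import pickle
c=pickle.load(open('w3.pkl','rb')); f=c['frame']
a=cv2.resize(f[35:225,315:495],None,fx=4,fy=4,interpolation=cv2.INTER_CUBIC)[:, :]; cv2.imwrite('pics/n1.png',cv2.resize(a,None,fx=.78,fy=.78))
a=cv2.resize(f[0:130,125:255],None,fx=4.5,fy=4.5,interpolation=cv2.INTER_CUBIC); cv2.imwrite('pics/n2.png',a)
a=cv2.resize(f[170:270,160:260],None,fx=5,fy=5,interpolation=cv2.INTER_CUBIC); cv2.imwrite('pics/n3.png',a)
g=cv2.cvtColor(cv2.resize(f,None,fx=4,fy=4,interpolation=cv2.INTER_CUBIC),cv2.COLOR_BGR2GRAY).astype(float)
S=[]
for u,v in [(337,62),(474,52),(343,212),(463,206)]:
    x0,y0=(u-8)*4,(v-8)*4; p=g[y0:y0+64,x0:x0+64]; lo,hi=p.min(),np.median(p)
    m=(p<(lo+hi)/2).astype(np.uint8); n,l,st,ce=cv2.connectedComponentsWithStats(m)
    k=1+np.argmin([np.hypot(*(ce[i]-32))+ (1e3 if st[i,4]<60 else 0) for i in range(1,n)])
    uv=((ce[k]+[x0,y0])+.5)/4-.5; P=ray(c,uv,.03)[0]*1000; S.append(P); print(uv.round(1),st[k],P.round(1))
S=np.array(S)
print('centre',S.mean(0)); 
for i,j in [(2,0),(3,1),(0,1),(2,3)]: d=S[i]-S[j]; print(i,j,np.hypot(*d[:2]).round(1),np.degrees(np.arctan2(d[1],d[0])).round(2))
```

```text
[336.1  60.7] [ 14  12  33  34 845] [464.8 168.4  30. ]
[473.7  51.7] [ 15  15  36  35 976] [456.3 300.3  30. ]
[342.7 212.5] [ 19  22  28  28 605] [620.9 178.5  30. ]
[463.1 205.6] [ 19  18  31  29 697] [612.3 310.4  30. ]
centre [538.58713548 239.38596946  30.        ]
2 0 156.4 3.71
3 1 156.2 3.69
0 1 132.2 -86.31
2 3 132.2 -86.25
```

View pics/n1.png

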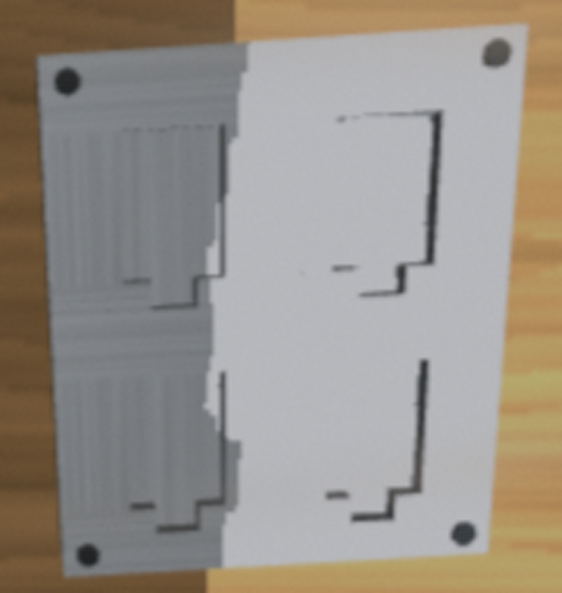

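View pics/n2.png

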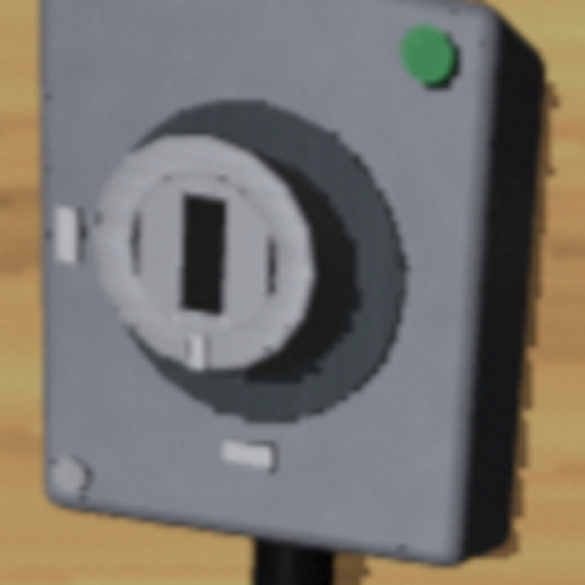

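View pics/n3.png

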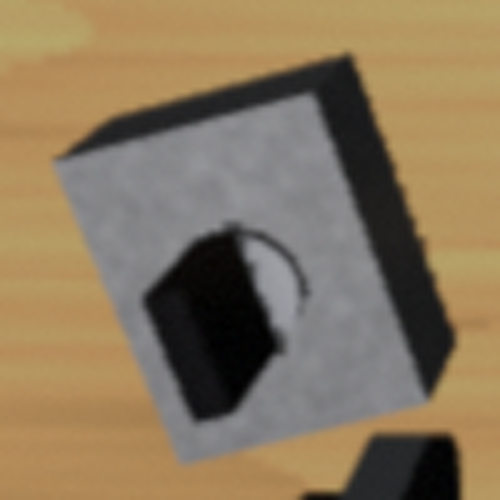

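Run:
```python
from h import *
import pickle
c=pickle.load(open('w3.pkl','rb'))
th=np.radians(3.70); R=np.array([[np.cos(th),np.sin(th)],[-np.sin(th),np.cos(th)]]); o=np.array([538.6,239.4])
def nf(pts):
    for p in pts:
        uv=np.array(p)/3.12+[315,35]; print(p,(R@(ray(c,uv,.03)[0,:2]*1000-o)).round(1))
print('TR right rim, top corner, lower corner'); nf([(443,111),(435,265)])
print('TR notch: side rim, end'); nf([(406,280),(380,296)])
print('BR'); nf([(429,362),(421,492),(394,505),(370,521)])
print('TL'); nf([(226,127),(224,277),(198,295),(175,307)])
print('BL'); nf([(225,373),(223,502),(199,515),(178,531)])
print('corners'); nf([(38,57),(527,25),(65,577),(488,551)])
S=1/4.5
def sw(pts,z,s,off):
    return np.array([ray(c,np.array(p)/s+off,z)[0]*1000 for p in pts])
Q=sw([(184,193),(224,200),(220,315),(181,309)],.077,4.5,[125,0]); print(Q.round(1),Q.mean(0))
e=(Q[3]-Q[0]+Q[2]-Q[1]); print('slot yaw',np.degrees(np.arctan2(e[1],e[0])),np.linalg.norm(e)/2)
H=sw([(55,158),(315,92),(427,402),(183,464)],.034,5,[160,170]); print(H.round(1),H.mean(0))
e=(H[3]-H[0]+H[2]-H[1]);print('holder long yaw',np.degrees(np.arctan2(e[1],e[0])),np.linalg.norm(e)/2)
e=(H[1]-H[0]+H[2]-H[3]);print('short',np.degrees(np.arctan2(e[1],e[0])),np.linalg.norm(e)/2)
B=sw([(147,298),(185,290),(228,412),(193,420)],.034+.038,5,[160,170]); print('bow top',B.round(1),B.mean(0)); e=B[3]-B[0]+B[2]-B[1]; print(np.degrees(np.arctan2(e[1],e[0])),np.linalg.norm(e)/2)
```

```text
TR right rim, top corner, lower corner
(443, 111) [-62.1  51.1]
(435, 265) [-14.9  51.3]
TR notch: side rim, end
(406, 280) [-10.7  42.1]
(380, 296) [-6.  33.8]
BR
(429, 362) [16.9 51.1]
(421, 492) [62.4 50.9]
(394, 505) [66.6 41.7]
(370, 521) [71.9 33.6]
TL
(226, 127) [-61.5 -16.6]
(224, 277) [-15.3 -17.3]
(198, 295) [-10.  -25.9]
(175, 307) [ -6.5 -33.5]
BL
(225, 373) [ 16.5 -17. ]
(223, 502) [ 61.8 -17.8]
(199, 515) [ 66.1 -26.2]
(178, 531) [ 71.6 -33.6]
corners
(38, 57) [-85.4 -74.4]
(527, 25) [-85.3  75.2]
(65, 577) [ 86.5 -74.1]
(488, 551) [85.7 75.7]
[[454.7  24.8  77. ]
 [455.9  32.   77. ]
 [475.8  28.8  77. ]
 [474.8  21.6  77. ]] [465.32302515  26.78307729  77.        ]
slot yaw -9.170427143619754 20.258638350365267
[[607.6  -8.   34. ]
 [592.5  49.5  34. ]
 [665.5  68.9  34. ]
 [681.4  11.9  34. ]] [636.78324452  30.60475265  34.        ]
holder long yaw 15.010183462145667 75.9907585207
short 105.14765671649052 59.32572921091227
bow top [[624.4  23.6  72. ]
 [622.6  31.3  72. ]
 [649.3  37.3  72. ]
 [651.1  30.   72. ]] [636.85671143  30.54387285  72.        ]
12.954682075535471 27.450749416067477
```

Nest centre is (538.6, 239.4) mm at yaw 3.7°, and the pocket rims agree with pockets centred at ±39/±34 mm. The switch slot is at (465.3, 26.8) at −9.2°, and the holder slot at (636.8, 30.6) at about 15°. I'll start with carrier C at (478.3, −157.1), yaw 19.3°.

Call:
servo_tool([
  [60,-91,-310,-60,0,0,0.334],
  [60,-91,-310,-60,0,0,0.334],
  [60,-91,-310,-60,0,0,0.334],
  [60,-91,-310,-60,0,0,0.334],
  [60,-91,-310,-60,0,0,0.334],
  [60,-91,-310,-60,0,0,0.334],
  [60,-91,-310,-60,0,0,0.334],
  [60,-91,-310,-100,0,0,0.334],
  [60,-91,-310,-120,0,0,0.334],
  [60,-91,-310,-120,0,0,0.334],
])

```text
t: 5.9
tcp_pos: [0.4741, -0.1589, 0.1238]
eef_rot: [[-0.325, -0.007, -0.946], [0.946, 0.003, -0.325], [0.006, -1.0, 0.006]]
contact_force: [-0.9, 1.6, -1.9]
gripper_width: 0.702
```

```bash
cat >> h.py <<'E'
def st():
    s=read_state(); R=s['eef_rot']; p=s['tcp_pos']*1000
    phi=np.degrees(np.arctan2(R[1,0],R[0,0]))
    print('t %.2f tcp'%s['t'],p.round(1),'phi %.2f'%phi,'tilt',R[:,1].round(4),'F',s['contact_force'].round(1),'w %.3f'%s['gripper_width'],'q6 %.2f'%s['qpos'][5]); return p,phi
def goto(x,y,yaw,z=None):
    p,phi=st(); t=phi-90
    print('delta',round(x-p[0],1),round(y-p[1],1),None if z is None else round(z-p[2],1),'rz %.4f'%np.radians(yaw-t))
E
python3 - <<'E'
from h import *
goto(478.3,-157.1,19.3,11)
c=cam('wrist','w4.png')
for o in carriers(c): print(*[np.round(x,1) for x in o])
E
```

```text
t 5.90 tcp [ 474.1 -158.9  123.8] phi 108.97 tilt [-0.0071  0.0034 -1.    ] F [-0.9  1.6 -1.9] w 0.702 q6 -0.92
delta 4.2 1.8 -112.8 rz 0.0058
[ 478.3 -156.4] 19.4 [52.4 29.5] [ 478.2 -156.4] [320.  204.9]
[ 455.3 -313.2] 65.7 [54.9 32.5] [ 455.4 -312.7] [125.7 107.6]
```

View pics/w4.png

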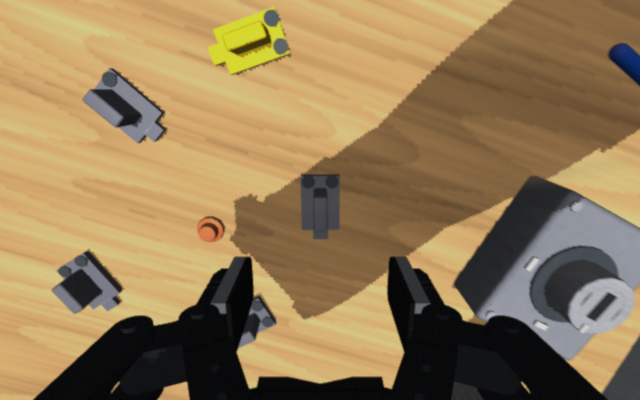

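The carrier sits between the jaws at (320,205), and the close view agrees to 0.7 mm. Descending.

Call:
servo_tool([
  [60,4.2,2.0,-30,0,0,0.006],
  [60,4.2,2.0,-60,0,0,0.006],
  [60,4.2,2.0,-85,0,0,0.006],
  [60,4.2,2.0,-100,0,0,0.006],
  [60,4.2,2.0,-111,0,0,0.006],
  [60,4.2,2.0,-112,0,0,0.006],
  [60,4.2,2.0,-112,0,0,0.006],
  [60,4.2,2.0,-112,0,0,0.006],
])

```text
t: 6.62
tcp_pos: [0.4808, -0.1564, 0.017]
eef_rot: [[-0.332, -0.003, -0.943], [0.943, 0.001, -0.332], [0.002, -1.0, 0.002]]
contact_force: [-0.2, 0.3, 0.5]
gripper_width: 0.702
```

Run:
```python
from h import *
goto(478.3,-156.7,19.4,11)
```

```text
t 6.62 tcp [ 480.8 -156.4   17. ] phi 109.38 tilt [-0.0029  0.0015 -1.    ] F [-0.2  0.3  0.5] w 0.702 q6 -0.91
delta -2.5 -0.3 -6.0 rz 0.0004
```

Call:
servo_tool([
  [60,-2.5,-0.3,-6,0.0,0,0],
  [60,-2.5,-0.3,-6,0.0,0,0],
  [60,-2.5,-0.3,-6,0.0,0,0],
  [60,-2.5,-0.3,-6,0.0,0,0],
  [60,-2.5,-0.3,-6,0.0,0,0],
])

```text
t: 7.03
tcp_pos: [0.4784, -0.1568, 0.0112]
eef_rot: [[-0.332, -0.003, -0.943], [0.943, 0.001, -0.332], [0.002, -1.0, 0.002]]
contact_force: [0.2, -0.1, -0.2]
gripper_width: 0.701
```

Run:
```python
from h import *
goto(478.3,-156.7,19.4,11)
```

```text
t 7.03 tcp [ 478.4 -156.8   11.2] phi 109.37 tilt [-0.0026  0.0013 -1.    ] F [ 0.2 -0.1 -0.2] w 0.701 q6 -0.91
delta -0.1 0.1 -0.2 rz 0.0004
```

Call:
servo_tool([
  [3,0,0,0,0,0,0],
  [3,0,0,0,0,0,0],
  [3,0,0,0,0,0,0],
  [3,0,0,0,0,0,0],
  [3,0,0,0,0,0,0],
  [3,0,0,0,0,0,0],
  [3,0,0,0,0,0,0],
  [3,0,0,0,0,0,0],
])

```text
t: 7.7
tcp_pos: [0.4786, -0.1569, 0.0114]
eef_rot: [[-0.332, -0.002, -0.943], [0.943, 0.001, -0.332], [0.002, -1.0, 0.002]]
contact_force: [0.7, 0.1, 1.9]
gripper_width: 0.104
```

Call:
servo_tool([
  [3,0,0,40,0,0,0],
  [3,0,0,80,0,0,0],
  [3,0,0,120,0,0,0],
  [3,0,0,120,0,0,0],
  [3,0,0,120,0,0,0],
  [3,0,0,120,0,0,0],
])

```text
t: 8.2
tcp_pos: [0.4784, -0.1567, 0.1308]
eef_rot: [[-0.332, -0.003, -0.943], [0.943, 0.001, -0.332], [0.002, -1.0, 0.002]]
contact_force: [-0.6, -0.6, -1.7]
gripper_width: 0.1
```

Run:
```python
from h import *
goto(575.3,275.8,3.7,130)
c=cam('wrist','w5.png')
```

```text
t 8.20 tcp [ 478.4 -156.7  130.8] phi 109.38 tilt [-0.0027  0.0014 -1.    ] F [-0.6 -0.6 -1.7] w 0.100 q6 -0.91
delta 96.9 432.5 -0.8 rz -0.2736
```

View pics/w5.png

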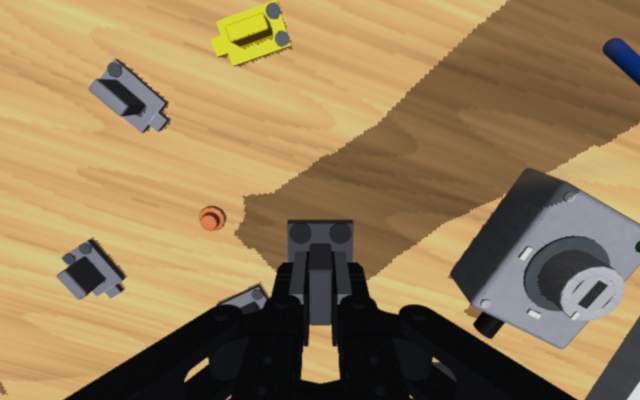

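Carrier held, with its rear corners at about (287,220) and (353,220). I'll check how it sits in the hand.

```bash
cat >> h.py <<'E'
def inhand(c,corners,dz=-3.2):
    p,phi=st(); P=ray(c,corners,(p[2]+dz)/1000)[:,:2]*1000
    th=np.radians(phi-90); R=np.array([[np.cos(th),np.sin(th)],[-np.sin(th),np.cos(th)]])
    q=(R@(P-p[:2]).T).T; print('corners in tool frame',q.round(1)); e=q[1]-q[0]; print('width',np.hypot(*e).round(1),'yaw rel',(np.degrees(np.arctan2(e[1],e[0]))-90).round(2),'origin',(q.mean(0)+[22,0]).round(1))
E
python3 - <<'E'
from h import *
c=cam('wrist'); f=c['frame']
a=cv2.resize(f[205:265,270:370],None,fx=7,fy=7,interpolation=cv2.INTER_CUBIC); cv2.imwrite('pics/i1.png',a)
inhand(c,[(287,220),(353,220)])
E
```

```text
t 8.30 tcp [ 477.7 -156.3  129.7] phi 109.37 tilt [-0.0046  0.0026 -1.    ] F [-0.4  0.4 -1.2] w 0.103 q6 -0.91
corners in tool frame [[-23.2 -14.5]
 [-23.2  15.2]]
width 29.6 yaw rel -0.04 origin [-1.2  0.3]
```

View pics/i1.png

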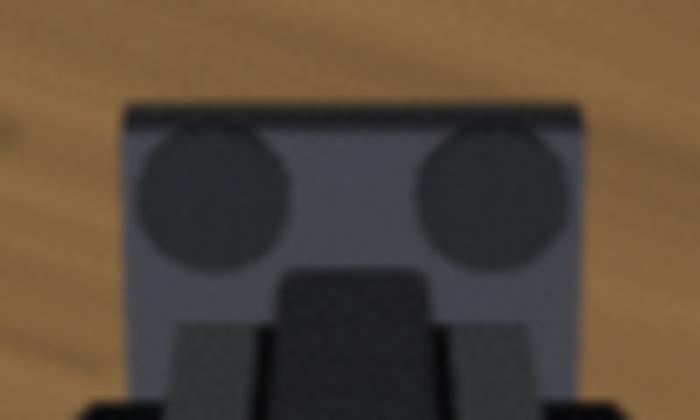

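Once corrected to the true top edge (row ≈223), the carrier is centred in the hand within about 0.3 mm. Next is pocket (575.3, 275.8).

Call:
servo_tool([
  [3,97.6,432,0,0,0,-0.2735],
  [3,97.6,432,0,0,0,-0.2735],
  [3,97.6,432,0,0,0,-0.2735],
  [3,97.6,432,0,0,0,-0.2735],
  [3,97.6,432,0,0,0,-0.2735],
  [3,97.6,432,0,0,0,-0.2735],
  [3,97.6,432,0,0,0,-0.2735],
  [3,97.6,432,0,0,0,-0.2735],
  [3,97.6,432,0,0,0,-0.2735],
  [3,97.6,432,0,0,0,-0.2735],
])

```text
t: 9.13
tcp_pos: [0.5665, 0.2425, 0.1278]
eef_rot: [[-0.065, -0.006, -0.998], [0.998, 0.003, -0.065], [0.004, -1.0, 0.006]]
contact_force: [1.1, -0.5, 0.4]
gripper_width: 0.106
```

Call:
servo_tool([
  [3,0,0,0,0,0,0],
  [3,0,0,0,0,0,0],
  [3,0,0,0,0,0,0],
])

```text
t: 9.38
tcp_pos: [0.5654, 0.2423, 0.1261]
eef_rot: [[-0.066, -0.009, -0.998], [0.998, 0.002, -0.066], [0.003, -1.0, 0.009]]
contact_force: [0.6, -1.2, -0.8]
gripper_width: 0.101
```

Run:
```python
from h import *
goto(575.3,275.8,3.7,55)
```

```text
t 9.38 tcp [565.4 242.3 126.1] phi 93.76 tilt [-0.0091  0.0022 -1.    ] F [ 0.6 -1.2 -0.8] w 0.101 q6 0.13
delta 9.9 33.5 -71.1 rz -0.0010
```

```bash
cat >> h.py <<'E'
from scipy.spatial.transform import Rotation as Ro
def goto(x,y,yaw,z):
    s=read_state(); p,phi=st(); t=np.radians(90+yaw)
    T=np.array([[np.cos(t),0,-np.sin(t)],[np.sin(t),0,np.cos(t)],[0,-1,0]])
    r=Ro.from_matrix(T@s['eef_rot'].T).as_rotvec()
    print('delta',(np.array([x,y,z])-p).round(1),'rot',r.round(4))
E
python3 - <<'E'
from h import *
goto(575.3,275.8,3.7,55)
E
```

```text
t 9.38 tcp [565.4 242.3 126.1] phi 93.76 tilt [-0.0091  0.0022 -1.    ] F [ 0.6 -1.2 -0.8] w 0.101 q6 0.13
delta [  9.9  33.5 -71.1] rot [-0.0022 -0.0091 -0.001 ]
```

Call:
servo_tool([
  [3,10,33.5,0,-0.002,-0.009,0],
  [3,10,33.5,-30,-0.002,-0.009,0],
  [3,10,33.5,-71,-0.002,-0.009,0],
  [3,10,33.5,-71,-0.002,-0.009,0],
  [3,10,33.5,-71,-0.002,-0.009,0],
  [3,10,33.5,-71,-0.002,-0.009,0],
  [3,10,33.5,-71,-0.002,-0.009,0],
  [3,10,33.5,-71,-0.002,-0.009,0],
  [3,10,33.5,-71,-0.002,-0.009,0],
])

```text
t: 10.13
tcp_pos: [0.5766, 0.2758, 0.0571]
eef_rot: [[-0.065, 0.003, -0.998], [0.998, 0.001, -0.065], [0.001, -1.0, -0.003]]
contact_force: [0.2, -0.5, -1.3]
gripper_width: 0.105
```

Run:
```python
from h import *
goto(575.3,275.8,3.7,45)
```

```text
t 10.13 tcp [576.6 275.8  57.1] phi 93.74 tilt [ 2.6e-03  9.0e-04 -1.0e+00] F [ 0.2 -0.5 -1.3] w 0.105 q6 0.18
delta [ -1.3  -0.  -12.1] rot [-0.0009  0.0026 -0.0007]
```

Call:
servo_tool([
  [3,-1.3,0,-6,-0.001,0.003,0],
  [3,-1.3,0,-12,-0.001,0.003,0],
  [3,-1.3,0,-12,-0.001,0.003,0],
  [3,-1.3,0,-12,-0.001,0.003,0],
  [3,-1.3,0,-12,-0.001,0.003,0],
  [3,-1.3,0,-12,-0.001,0.003,0],
])

```text
t: 10.63
tcp_pos: [0.5753, 0.2759, 0.0452]
eef_rot: [[-0.065, -0.0, -0.998], [0.998, -0.0, -0.065], [-0.0, -1.0, 0.0]]
contact_force: [0.6, 0.1, -2.0]
gripper_width: 0.103
```

Run:
```python
from h import *
goto(575.3,275.8,3.7,33)
c=cam('wrist','w6.png')
cv2.imwrite('pics/i2.png',cv2.resize(c['frame'][150:350,220:440],None,fx=3,fy=3,interpolation=cv2.INTER_CUBIC))
```

```text
t 10.63 tcp [575.3 275.9  45.2] phi 93.74 tilt [-5.e-04 -0.e+00 -1.e+00] F [ 0.6  0.1 -2. ] w 0.103 q6 0.18
delta [ -0.   -0.1 -12.2] rot [ 0.     -0.0005 -0.0007]
```

View pics/i2.png

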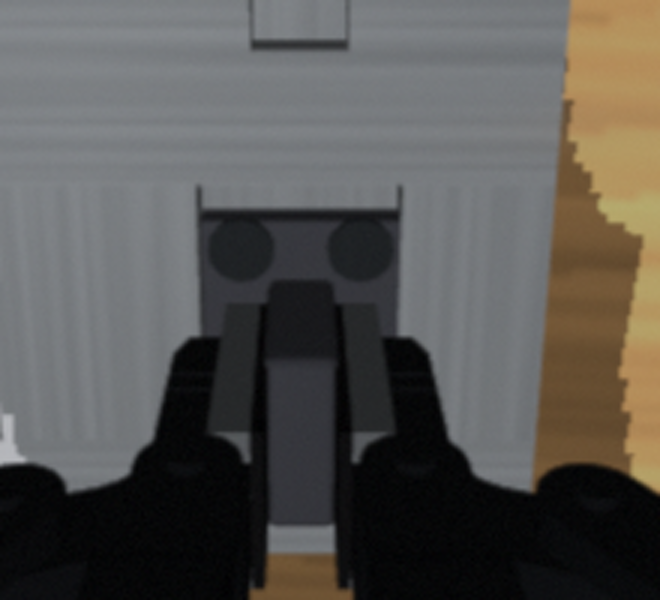

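The carrier is laterally centred between the pocket rims at (198–401 in the crop). Lowering it.

Call:
servo_tool([
  [3,0,0,-4,0,0,0],
  [3,0,0,-8,0,0,0],
  [3,0,0,-12,0,0,0],
  [3,0,0,-13,0,0,0],
  [3,0,0,-13,0,0,0],
  [3,0,0,-13,0,0,0],
  [3,0,0,-13,0,0,0],
])

```text
t: 11.27
tcp_pos: [0.5755, 0.2759, 0.0334]
eef_rot: [[-0.065, 0.0, -0.998], [0.998, -0.0, -0.065], [-0.0, -1.0, -0.0]]
contact_force: [-4.7, -1.4, 11.7]
gripper_width: 0.103
```

Run:
```python
from h import *
goto(575.3,275.8,3.7,33)
c=cam('wrist','w6.png')
cv2.imwrite('pics/i3.png',cv2.resize(c['frame'][150:350,220:440],None,fx=3,fy=3,interpolation=cv2.INTER_CUBIC))
```

```text
t 11.27 tcp [575.5 275.9  33.4] phi 93.75 tilt [ 3.e-04 -0.e+00 -1.e+00] F [-4.7 -1.4 11.7] w 0.103 q6 0.18
delta [-0.2 -0.1 -0.4] rot [ 0.      0.0003 -0.0009]
```

View pics/i3.png

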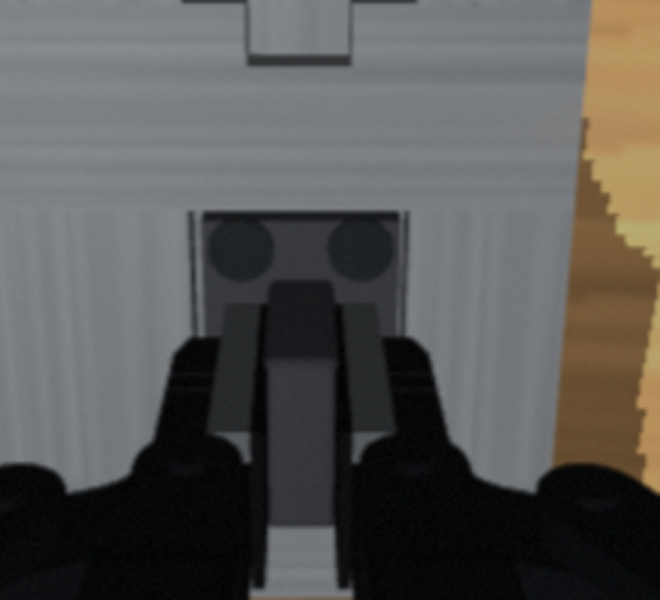

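Seated by height (33.4 − 11.3 ≈ 22.1 mm). Releasing and retreating.

Call:
servo_tool([
  [40,0,0,0,0,0,0],
  [40,0,0,0,0,0,0],
  [40,0,0,0,0,0,0],
  [40,0,0,0,0,0,0],
  [40,0,0,30,0,0,0],
  [40,0,0,60,0,0,0],
  [40,0,0,100,0,0,0],
  [40,0,0,110,0,0,0],
  [60,0,0,110,0,0,0],
  [60,0,0,110,0,0,0],
])

```text
t: 12.15
tcp_pos: [0.5761, 0.2761, 0.1439]
eef_rot: [[-0.065, 0.002, -0.998], [0.998, 0.0, -0.065], [0.0, -1.0, -0.002]]
contact_force: [0.7, -0.2, 0.6]
gripper_width: 0.704
```

Run:
```python
from h import *
goto(601.6,-183.7,-43.9,140)
c=cam('wrist','w7.png')
```

```text
t 12.15 tcp [576.1 276.1 143.9] phi 93.74 tilt [ 1.7e-03  3.0e-04 -1.0e+00] F [ 0.7 -0.2  0.6] w 0.704 q6 0.18
delta [  25.5 -459.8   -3.9] rot [ 4.000e-04  1.800e-03 -8.316e-01]
```

View pics/w7.png

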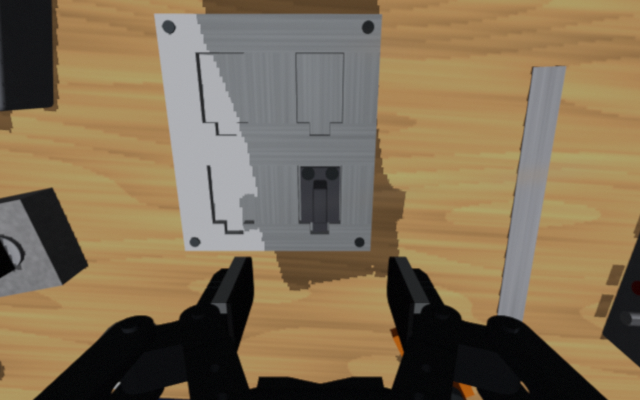

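The carrier sits in the lower-right pocket at (320,200), with the tongue in the notch. Next is carrier B.

Call:
servo_tool([
  [60,25,-460,0,0,0.002,-0.83],
  [60,25,-460,0,0,0.002,-0.83],
  [60,25,-460,0,0,0.002,-0.83],
  [60,25,-460,0,0,0.002,-0.83],
  [60,25,-460,0,0,0.002,-0.83],
  [60,25,-460,0,0,0.002,-0.83],
  [60,25,-460,0,0,0.002,-0.83],
  [60,25,-460,0,0,0.002,-0.83],
  [60,25,-460,0,0,0.002,-0.83],
  [60,25,-460,0,0,0.002,-0.83],
])

```text
t: 13.03
tcp_pos: [0.5967, -0.1418, 0.1405]
eef_rot: [[0.692, -0.005, -0.722], [0.722, 0.002, 0.692], [-0.002, -1.0, 0.005]]
contact_force: [1.7, 0.5, -0.5]
gripper_width: 0.7
```

Call:
servo_tool([
  [60,0,-30,0,0,0,0],
  [60,0,-30,0,0,0,0],
  [60,0,-30,0,0,0,0],
  [60,0,-30,0,0,0,0],
])

```text
t: 13.37
tcp_pos: [0.5958, -0.1711, 0.1388]
eef_rot: [[0.693, -0.007, -0.721], [0.721, 0.004, 0.693], [-0.002, -1.0, 0.008]]
contact_force: [0.2, 0.2, 0.1]
gripper_width: 0.703
```

Run:
```python
from h import *
goto(601.6,-183.7,-43.9,11.3)
c=cam('wrist','w8.png')
for o in carriers(c): print(*[np.round(x,1) for x in o])
```

```text
t 13.37 tcp [ 595.8 -171.1  138.8] phi 46.16 tilt [-0.0071  0.0039 -1.    ] F [0.2 0.2 0.1] w 0.703 q6 0.27
delta [   5.8  -12.6 -127.5] rot [-0.0039 -0.0071 -0.0011]
[ 601.8 -183. ] -43.5 [52.4 29.5] [ 601.8 -182.9] [315.6 208.2]
```

View pics/w8.png

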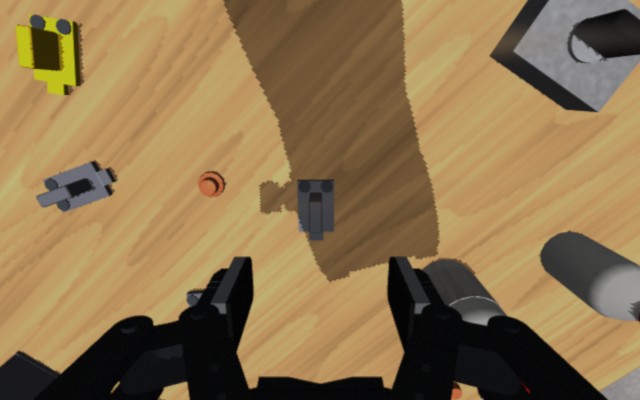

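B is between the jaws at (316,208), confirmed at (601.8, −183.0). The bottle is clear. Descending.

Call:
servo_tool([
  [60,6,-12.2,-30,-0.004,-0.007,0.003],
  [60,6,-12.2,-60,-0.004,-0.007,0.003],
  [60,6,-12.2,-90,-0.004,-0.007,0.003],
  [60,6,-12.2,-110,-0.004,-0.007,0.003],
  [60,6,-12.2,-120,-0.004,-0.007,0.003],
  [60,6,-12.2,-124,-0.004,-0.007,0.003],
  [60,6,-12.2,-124,-0.004,-0.007,0.003],
  [60,6,-12.2,-124,-0.004,-0.007,0.003],
])

```text
t: 14.08
tcp_pos: [0.6031, -0.1827, 0.0168]
eef_rot: [[0.689, 0.002, -0.725], [0.725, -0.001, 0.689], [0.0, -1.0, -0.003]]
contact_force: [0.5, 0.6, 0.2]
gripper_width: 0.702
```

Run:
```python
from h import *
goto(601.8,-183.2,-43.7,11.3)
```

```text
t 14.08 tcp [ 603.1 -182.7   16.8] phi 46.44 tilt [ 0.0021 -0.0014 -1.    ] F [0.5 0.6 0.2] w 0.702 q6 0.26
delta [-1.3 -0.5 -5.5] rot [ 0.0014  0.0021 -0.0024]
```

Call:
servo_tool([
  [60,-1.3,-0.5,-5.5,0.0014,0.002,-0.0024],
  [60,-1.3,-0.5,-5.5,0.0014,0.002,-0.0024],
  [60,-1.3,-0.5,-5.5,0.0014,0.002,-0.0024],
  [60,-1.3,-0.5,-5.5,0.0014,0.002,-0.0024],
  [60,-1.3,-0.5,-5.5,0.0014,0.002,-0.0024],
])

```text
t: 14.5
tcp_pos: [0.602, -0.1834, 0.0117]
eef_rot: [[0.691, 0.001, -0.723], [0.723, -0.0, 0.691], [0.0, -1.0, -0.001]]
contact_force: [-0.4, 0.4, -0.3]
gripper_width: 0.703
```

Call:
servo_tool([
  [3,0,0,0,0,0,0],
  [3,0,0,0,0,0,0],
  [3,0,0,0,0,0,0],
  [3,0,0,0,0,0,0],
  [3,0,0,0,0,0,0],
  [3,0,0,0,0,0,0],
  [3,0,0,0,0,0,0],
  [3,0,0,0,0,0,0],
])

```text
t: 15.17
tcp_pos: [0.6021, -0.1834, 0.0119]
eef_rot: [[0.691, 0.001, -0.723], [0.723, -0.0, 0.691], [0.0, -1.0, -0.001]]
contact_force: [0.0, 0.7, 1.6]
gripper_width: 0.101
```

Call:
servo_tool([
  [3,0,0,40,0,0,0],
  [3,0,0,80,0,0,0],
  [3,0,0,120,0,0,0],
  [3,0,0,120,0,0,0],
  [3,0,0,120,0,0,0],
  [3,0,0,120,0,0,0],
])

```text
t: 15.67
tcp_pos: [0.602, -0.1833, 0.1314]
eef_rot: [[0.691, 0.001, -0.723], [0.723, -0.0, 0.691], [0.0, -1.0, -0.001]]
contact_force: [1.1, 0.2, -1.0]
gripper_width: 0.104
```

Run:
```python
from h import *
goto(579.7,208.0,3.7,135)
c=cam('wrist','w9.png')
cv2.imwrite('pics/i4.png',cv2.resize(c['frame'][205:265,270:370],None,fx=7,fy=7,interpolation=cv2.INTER_CUBIC))
```

```text
t 15.67 tcp [ 602.  -183.3  131.4] phi 46.29 tilt [ 6.e-04 -3.e-04 -1.e+00] F [ 1.1  0.2 -1. ] w 0.104 q6 0.26
delta [-22.3 391.3   3.6] rot [-0.000e+00  7.000e-04  8.274e-01]
```

View pics/i4.png

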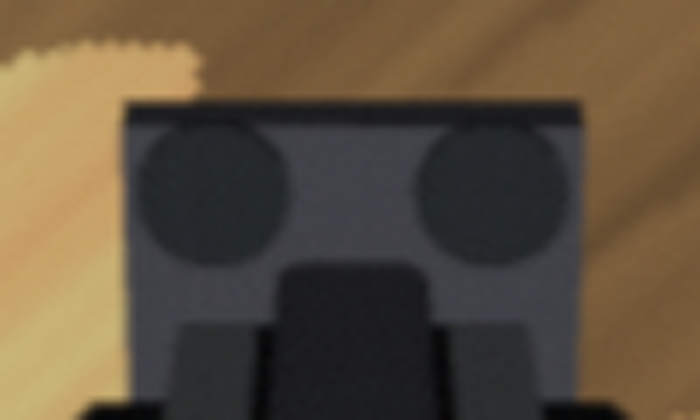

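B is held just like the first. Moving it to pocket (579.7, 208.0).

Call:
servo_tool([
  [3,-22,391,4,0,0,0.827],
  [3,-22,391,4,0,0,0.827],
  [3,-22,391,4,0,0,0.827],
  [3,-22,391,4,0,0,0.827],
  [3,-22,391,4,0,0,0.827],
  [3,-22,391,4,0,0,0.827],
  [3,-22,391,4,0,0,0.827],
  [3,-22,391,4,0,0,0.827],
  [3,-22,391,4,0,0,0.827],
  [3,-22,391,4,0,0,0.827],
])

```text
t: 16.55
tcp_pos: [0.5772, 0.2125, 0.1322]
eef_rot: [[-0.068, -0.004, -0.998], [0.998, 0.001, -0.068], [0.001, -1.0, 0.004]]
contact_force: [-0.7, -0.3, -0.0]
gripper_width: 0.101
```

Run:
```python
from h import *
goto(579.7,208.0,3.7,50)
```

```text
t 16.55 tcp [577.2 212.5 132.2] phi 93.87 tilt [-4.3e-03  6.0e-04 -1.0e+00] F [-0.7 -0.3 -0. ] w 0.101 q6 0.07
delta [  2.5  -4.5 -82.2] rot [-0.0006 -0.0043 -0.003 ]
```

Call:
servo_tool([
  [3,2.5,-4.5,0,-0.001,-0.004,-0.003],
  [3,2.5,-4.5,-30,-0.001,-0.004,-0.003],
  [3,2.5,-4.5,-60,-0.001,-0.004,-0.003],
  [3,2.5,-4.5,-75,-0.001,-0.004,-0.003],
  [3,2.5,-4.5,-82,-0.001,-0.004,-0.003],
  [3,2.5,-4.5,-82,-0.001,-0.004,-0.003],
  [3,2.5,-4.5,-82,-0.001,-0.004,-0.003],
  [3,2.5,-4.5,-82,-0.001,-0.004,-0.003],
])

```text
t: 17.22
tcp_pos: [0.5805, 0.2078, 0.0515]
eef_rot: [[-0.064, 0.001, -0.998], [0.998, -0.0, -0.064], [-0.0, -1.0, -0.001]]
contact_force: [0.3, 1.8, 0.2]
gripper_width: 0.099
```

Run:
```python
from h import *
goto(579.7,208.0,3.7,45.5)
```

```text
t 17.22 tcp [580.5 207.8  51.5] phi 93.68 tilt [ 1.3e-03 -3.0e-04 -1.0e+00] F [0.3 1.8 0.2] w 0.099 q6 0.07
delta [-0.8  0.2 -6. ] rot [0.0003 0.0013 0.0004]
```

Call:
servo_tool([
  [3,-0.8,0.2,-6,0,0.001,0],
  [3,-0.8,0.2,-6,0,0.001,0],
  [3,-0.8,0.2,-6,0,0.001,0],
  [3,-0.8,0.2,-10,0,0.001,0],
  [3,-0.8,0.2,-14,0,0.001,0],
  [3,-0.8,0.2,-18,0,0.001,0],
  [3,-0.8,0.2,-18.4,0,0.001,0],
  [3,-0.8,0.2,-18.4,0,0.001,0],
  [3,-0.8,0.2,-18.4,0,0.001,0],
])

```text
t: 17.97
tcp_pos: [0.5798, 0.208, 0.0338]
eef_rot: [[-0.064, 0.001, -0.998], [0.998, -0.0, -0.064], [-0.0, -1.0, -0.001]]
contact_force: [-2.9, 0.0, 8.4]
gripper_width: 0.105
```

Run:
```python
from h import *
goto(579.7,208.0,3.7,33.9)
```

```text
t 17.97 tcp [579.8 208.   33.8] phi 93.68 tilt [ 6.e-04 -4.e-04 -1.e+00] F [-2.9  0.   8.4] w 0.105 q6 0.07
delta [-0.1 -0.   0.1] rot [0.0004 0.0006 0.0003]
```

Seated (33.8 against an expected 33.9). Releasing, then looking back.

Call:
servo_tool([
  [40,0,0,0,0,0,0],
  [40,0,0,0,0,0,0],
  [40,0,0,0,0,0,0],
  [40,0,0,0,0,0,0],
  [40,0,0,30,0,0,0],
  [40,0,0,60,0,0,0],
  [40,0,0,100,0,0,0],
  [40,0,0,110,0,0,0],
  [60,0,0,110,0,0,0],
  [60,0,0,110,0,0,0],
])

```text
t: 18.8
tcp_pos: [0.5804, 0.2081, 0.1444]
eef_rot: [[-0.064, 0.002, -0.998], [0.998, -0.0, -0.064], [-0.0, -1.0, -0.002]]
contact_force: [0.0, -0.1, -0.9]
gripper_width: 0.699
```

Run:
```python
from h import *
goto(606,-317,50.8,150)
c=cam('wrist','w10.png')
c=cam('top','t10.png')
```

```text
t 18.80 tcp [580.4 208.1 144.4] phi 93.68 tilt [ 2.3e-03 -1.0e-04 -1.0e+00] F [ 0.  -0.1 -0.9] w 0.699 q6 0.07
delta [  25.6 -525.1    5.6] rot [-8.000e-04  2.200e-03  8.223e-01]
```

View pics/w10.png

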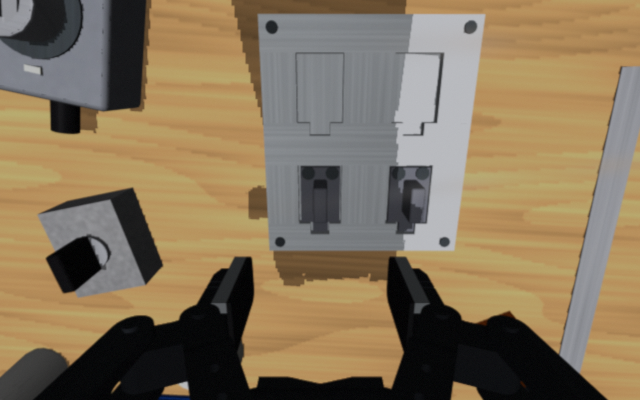

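View pics/t10.png

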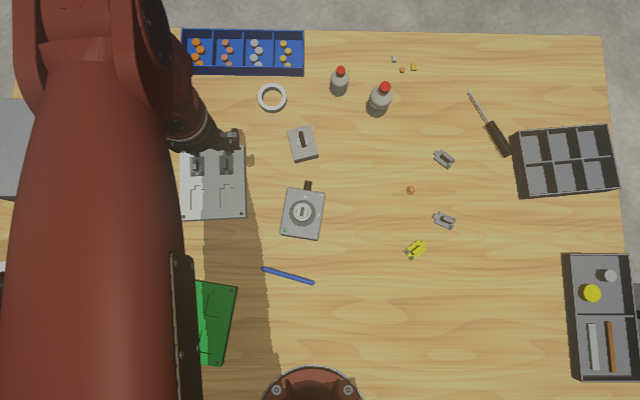

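Two carriers are seated and the remaining two are unmoved at (444,159) and (444,220). Next is carrier A.

Call:
servo_tool([
  [60,20,-525,5,0,0.002,0.822],
  [60,20,-525,5,0,0.002,0.822],
  [60,20,-525,5,0,0.002,0.822],
  [60,20,-525,5,0,0.002,0.822],
  [60,20,-525,5,0,0.002,0.822],
  [60,20,-525,5,0,0.002,0.822],
  [60,20,-525,5,0,0.002,0.822],
  [60,20,-525,5,0,0.002,0.822],
  [60,20,-525,5,0,0.002,0.822],
  [60,20,-525,5,0,0.002,0.822],
])

```text
t: 19.73
tcp_pos: [0.5936, -0.1931, 0.1446]
eef_rot: [[-0.775, -0.004, -0.632], [0.632, -0.001, -0.775], [0.003, -1.0, 0.003]]
contact_force: [0.6, 0.5, 0.4]
gripper_width: 0.702
```

Run:
```python
from h import *
goto(606,-317.5,50.8,140)
```

```text
t 19.73 tcp [ 593.6 -193.1  144.6] phi 140.78 tilt [-4.4e-03 -8.0e-04 -1.0e+00] F [0.6 0.5 0.4] w 0.702 q6 -1.41
delta [  12.4 -124.4   -4.6] rot [ 0.0008 -0.0044  0.0003]
```

Call:
servo_tool([
  [60,12,-124,-5,0.001,-0.004,0],
  [60,12,-124,-5,0.001,-0.004,0],
  [60,12,-124,-5,0.001,-0.004,0],
  [60,12,-124,-5,0.001,-0.004,0],
  [60,12,-124,-5,0.001,-0.004,0],
  [60,12,-124,-5,0.001,-0.004,0],
])

```text
t: 20.23
tcp_pos: [0.6049, -0.3165, 0.1378]
eef_rot: [[-0.774, -0.002, -0.633], [0.633, 0.002, -0.774], [0.003, -1.0, -0.0]]
contact_force: [0.6, 0.0, 0.1]
gripper_width: 0.701
```

Run:
```python
from h import *
goto(606,-317.5,50.8,11.5)
c=cam('wrist','w11.png')
for o in carriers(c): print(*[np.round(x,1) for x in o])
```

```text
t 20.23 tcp [ 604.9 -316.5  137.8] phi 140.75 tilt [-0.0024  0.0022 -1.    ] F [0.6 0.  0.1] w 0.701 q6 -1.56
delta [   1.1   -1.  -126.3] rot [-0.0022 -0.0024  0.0008]
[ 606.1 -317.7] 50.7 [52.2 29.6] [ 605.9 -317.7] [316.5 192.3]
[ 454.8 -312.3] 65.6 [51.6 33.3] [ 455.3 -312.1] [480.6  72.7]
```

View pics/w11.png

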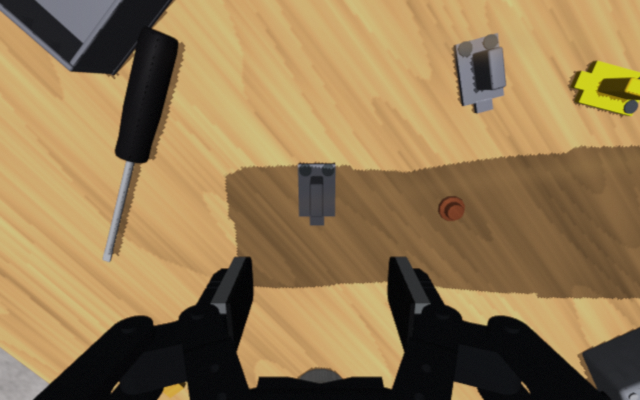

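A is at (317,192), confirmed at (606.1, −317.7) at 50.7°. Descending.

Call:
servo_tool([
  [60,1.2,-1.2,-30,-0.002,-0.002,0],
  [60,1.2,-1.2,-60,-0.002,-0.002,0],
  [60,1.2,-1.2,-90,-0.002,-0.002,0],
  [60,1.2,-1.2,-110,-0.002,-0.002,0],
  [60,1.2,-1.2,-120,-0.002,-0.002,0],
  [60,1.2,-1.2,-124,-0.002,-0.002,0],
  [60,1.2,-1.2,-124,-0.002,-0.002,0],
  [60,1.2,-1.2,-124,-0.002,-0.002,0],
])

```text
t: 20.95
tcp_pos: [0.6074, -0.3171, 0.0163]
eef_rot: [[-0.776, 0.002, -0.631], [0.631, -0.002, -0.776], [-0.003, -1.0, 0.0]]
contact_force: [-0.7, -1.0, 0.4]
gripper_width: 0.699
```

Run:
```python
from h import *
goto(606.1,-317.7,50.7,11.3)
```

```text
t 20.95 tcp [ 607.4 -317.1   16.3] phi 140.86 tilt [ 0.0019 -0.0017 -1.    ] F [-0.7 -1.   0.4] w 0.699 q6 -1.56
delta [-1.3 -0.6 -5. ] rot [ 0.0017  0.0019 -0.0027]
```

Call:
servo_tool([
  [60,-1.3,-0.6,-5,0.0017,0.002,-0.0025],
  [60,-1.3,-0.6,-5,0.0017,0.002,-0.0025],
  [60,-1.3,-0.6,-5,0.0017,0.002,-0.0025],
  [60,-1.3,-0.6,-5,0.0017,0.002,-0.0025],
  [60,-1.3,-0.6,-5,0.0017,0.002,-0.0025],
])

```text
t: 21.37
tcp_pos: [0.6062, -0.3179, 0.0117]
eef_rot: [[-0.774, 0.0, -0.633], [0.633, -0.0, -0.774], [-0.0, -1.0, 0.0]]
contact_force: [-0.4, -0.3, -0.4]
gripper_width: 0.697
```

Call:
servo_tool([
  [3,0,0,0,0,0,0],
  [3,0,0,0,0,0,0],
  [3,0,0,0,0,0,0],
  [3,0,0,0,0,0,0],
  [3,0,0,0,0,0,0],
  [3,0,0,0,0,0,0],
  [3,0,0,0,0,0,0],
  [3,0,0,0,0,0,0],
])

```text
t: 22.03
tcp_pos: [0.6064, -0.318, 0.0119]
eef_rot: [[-0.774, 0.001, -0.633], [0.633, -0.0, -0.774], [-0.001, -1.0, 0.0]]
contact_force: [-0.0, -0.5, 1.8]
gripper_width: 0.106
```

Call:
servo_tool([
  [3,0,0,40,0,0,0],
  [3,0,0,80,0,0,0],
  [3,0,0,120,0,0,0],
  [3,0,0,120,0,0,0],
  [3,0,0,120,0,0,0],
  [3,0,0,120,0,0,0],
])

```text
t: 22.53
tcp_pos: [0.6062, -0.3179, 0.1313]
eef_rot: [[-0.774, 0.0, -0.633], [0.633, -0.0, -0.774], [-0.0, -1.0, 0.0]]
contact_force: [-0.1, 0.0, -0.4]
gripper_width: 0.104
```

Run:
```python
from h import *
goto(497.5,270.8,3.7,135)
c=cam('wrist','w12.png')
cv2.imwrite('pics/i5.png',cv2.resize(c['frame'][205:265,270:370],None,fx=7,fy=7,interpolation=cv2.INTER_CUBIC))
```

```text
t 22.53 tcp [ 606.2 -317.9  131.3] phi 140.71 tilt [ 2.e-04 -3.e-04 -1.e+00] F [-0.1  0.  -0.4] w 0.104 q6 -1.56
delta [-108.7  588.7    3.7] rot [ 3.000e-04  1.000e-04 -8.204e-01]
```

View pics/i5.png

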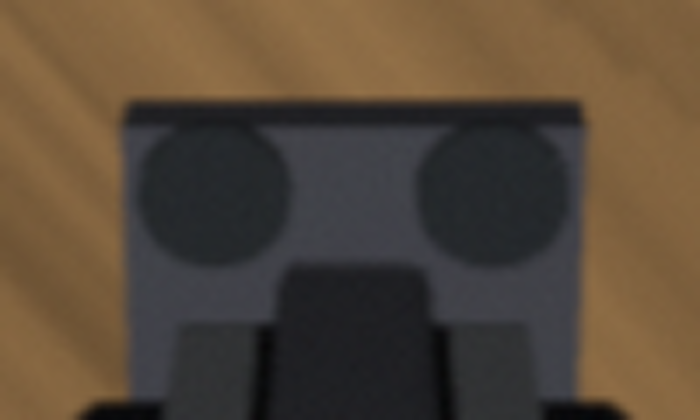

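Good grasp, carrier centred again. Moving to pocket (497.5, 270.8).

Call:
servo_tool([
  [3,-108.7,588.7,4,0,0,-0.82],
  [3,-108.7,588.7,4,0,0,-0.82],
  [3,-108.7,588.7,4,0,0,-0.82],
  [3,-108.7,588.7,4,0,0,-0.82],
  [3,-108.7,588.7,4,0,0,-0.82],
  [3,-108.7,588.7,4,0,0,-0.82],
  [3,-108.7,588.7,4,0,0,-0.82],
  [3,-108.7,588.7,4,0,0,-0.82],
  [3,-108.7,588.7,4,0,0,-0.82],
  [3,-108.7,588.7,4,0,0,-0.82],
])

```text
t: 23.42
tcp_pos: [0.5286, 0.0926, 0.1315]
eef_rot: [[-0.065, -0.003, -0.998], [0.998, 0.002, -0.065], [0.002, -1.0, 0.003]]
contact_force: [1.0, -0.1, -0.4]
gripper_width: 0.106
```

Run:
```python
from h import *
goto(497.5,270.8,3.7,120)
```

```text
t 23.42 tcp [528.6  92.6 131.5] phi 93.71 tilt [-0.003   0.0018 -1.    ] F [ 1.  -0.1 -0.4] w 0.106 q6 -0.14
delta [-31.1 178.2 -11.5] rot [-0.0018 -0.003  -0.0002]
```

Call:
servo_tool([
  [3,-31,178,0,-0.002,-0.003,0],
  [3,-31,178,0,-0.002,-0.003,0],
  [3,-31,178,0,-0.002,-0.003,0],
  [3,-31,178,0,-0.002,-0.003,0],
  [3,-31,178,0,-0.002,-0.003,0],
  [3,-31,178,-30,-0.002,-0.003,0],
  [3,-31,178,-60,-0.002,-0.003,0],
  [3,-31,178,-75,-0.002,-0.003,0],
  [3,-31,178,-80,-0.002,-0.003,0],
  [3,-31,178,-80,-0.002,-0.003,0],
])

```text
t: 24.25
tcp_pos: [0.4955, 0.27, 0.0487]
eef_rot: [[-0.065, -0.005, -0.998], [0.998, -0.002, -0.065], [-0.001, -1.0, 0.005]]
contact_force: [-0.6, 0.3, 0.3]
gripper_width: 0.103
```

Run:
```python
from h import *
goto(497.5,270.8,3.7,45.5)
```

```text
t 24.25 tcp [495.5 270.   48.7] phi 93.71 tilt [-0.0048 -0.0016 -1.    ] F [-0.6  0.3  0.3] w 0.103 q6 0.20
delta [ 2.   0.8 -3.2] rot [ 0.0016 -0.0048 -0.0002]
```

Call:
servo_tool([
  [3,2,0.8,-2,0.0016,-0.005,0],
  [3,2,0.8,-2,0.0016,-0.005,0],
  [3,2,0.8,-2,0.0016,-0.005,0],
  [3,2,0.8,-2,0.0016,-0.005,0],
  [3,2,0.8,-2,0.0016,-0.005,0],
])

```text
t: 24.67
tcp_pos: [0.498, 0.2709, 0.0476]
eef_rot: [[-0.065, 0.001, -0.998], [0.998, 0.0, -0.065], [0.0, -1.0, -0.001]]
contact_force: [0.8, -0.3, -1.0]
gripper_width: 0.101
```

Run:
```python
from h import *
goto(497.5,270.8,3.7,33.5)
```

```text
t 24.67 tcp [498.  270.9  47.6] phi 93.70 tilt [ 1.4e-03  4.0e-04 -1.0e+00] F [ 0.8 -0.3 -1. ] w 0.101 q6 0.20
delta [ -0.5  -0.1 -14.1] rot [-0.0004  0.0014 -0.0001]
```

Call:
servo_tool([
  [3,-0.5,0,-3,0,0.001,0],
  [3,-0.5,0,-6,0,0.001,0],
  [3,-0.5,0,-9,0,0.001,0],
  [3,-0.5,0,-12,0,0.001,0],
  [3,-0.5,0,-14.3,0,0.001,0],
  [3,-0.5,0,-14.3,0,0.001,0],
  [3,-0.5,0,-14.3,0,0.001,0],
  [3,-0.5,0,-14.3,0,0.001,0],
])

```text
t: 25.33
tcp_pos: [0.4974, 0.2709, 0.0338]
eef_rot: [[-0.065, 0.0, -0.998], [0.998, 0.0, -0.065], [0.0, -1.0, -0.0]]
contact_force: [-4.1, -1.7, 7.1]
gripper_width: 0.101
```

Run:
```python
from h import *
goto(497.5,270.8,3.7,33.9)
```

```text
t 25.33 tcp [497.4 270.9  33.8] phi 93.71 tilt [ 2.e-04  2.e-04 -1.e+00] F [-4.1 -1.7  7.1] w 0.101 q6 0.20
delta [ 0.1 -0.1  0.1] rot [-0.0002  0.0002 -0.0001]
```

Seated. Releasing.

Call:
servo_tool([
  [40,0,0,0,0,0,0],
  [40,0,0,0,0,0,0],
  [40,0,0,0,0,0,0],
  [40,0,0,0,0,0,0],
  [40,0,0,30,0,0,0],
  [40,0,0,60,0,0,0],
  [40,0,0,100,0,0,0],
  [40,0,0,110,0,0,0],
  [60,0,0,110,0,0,0],
  [60,0,0,110,0,0,0],
])

```text
t: 26.17
tcp_pos: [0.498, 0.2711, 0.1443]
eef_rot: [[-0.065, 0.002, -0.998], [0.998, 0.001, -0.065], [0.001, -1.0, -0.002]]
contact_force: [-0.1, 0.1, -0.6]
gripper_width: 0.698
```

Run:
```python
from h import *
goto(455.2,-312.5,65.7,150)
c=cam('top','t11.png'); print([ [np.round(x,1) for x in o] for o in carriers(c)])
```

```text
t 26.17 tcp [498.  271.1 144.3] phi 93.71 tilt [ 1.8e-03  6.0e-04 -1.0e+00] F [-0.1  0.1 -0.6] w 0.698 q6 0.20
delta [ -42.8 -583.6    5.7] rot [-0.0015  0.0013  1.082 ]
[[array([ 456.7, -311.9]), np.float64(65.7), array([51.6, 30.3]), array([ 456.7, -311.4]), array([443.7, 219.9])]]
```

View pics/t11.png

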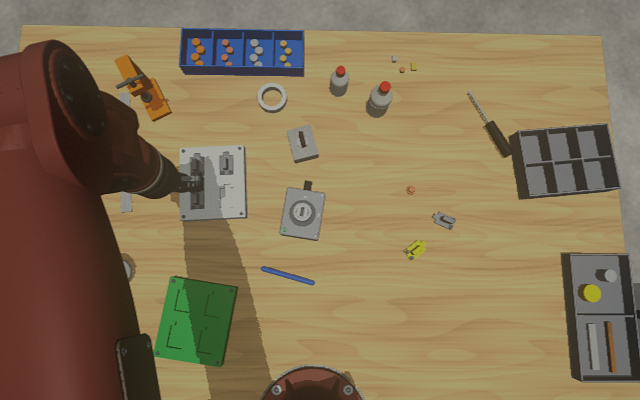

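Three carriers are in the nest and D is still at (444,220). Going for it.

Call:
servo_tool([
  [60,-42,-583,0,-0.001,0.001,1.08],
  [60,-42,-583,0,-0.001,0.001,1.08],
  [60,-42,-583,0,-0.001,0.001,1.08],
  [60,-42,-583,0,-0.001,0.001,1.08],
  [60,-42,-583,0,-0.001,0.001,1.08],
  [60,-42,-583,0,-0.001,0.001,1.08],
  [60,-42,-583,0,-0.001,0.001,1.08],
  [60,-42,-583,0,-0.001,0.001,1.08],
  [60,-42,-583,0,-0.001,0.001,1.08],
  [60,-42,-583,0,-0.001,0.001,1.08],
])

```text
t: 27.05
tcp_pos: [0.4704, -0.1001, 0.1417]
eef_rot: [[-0.913, -0.002, -0.408], [0.408, -0.0, -0.913], [0.002, -1.0, 0.001]]
contact_force: [1.1, -0.7, 0.5]
gripper_width: 0.701
```

Run:
```python
from h import *
goto(455.2,-312.5,65.7,140)
```

```text
t 27.05 tcp [ 470.4 -100.1  141.7] phi 155.94 tilt [-2.5e-03 -2.0e-04 -1.0e+00] F [ 1.1 -0.7  0.5] w 0.701 q6 -1.63
delta [ -15.2 -212.4   -1.7] rot [ 0.0002 -0.0025 -0.0043]
```

Call:
servo_tool([
  [60,-15,-212,-2,0,-0.0025,-0.004],
  [60,-15,-212,-2,0,-0.0025,-0.004],
  [60,-15,-212,-2,0,-0.0025,-0.004],
  [60,-15,-212,-2,0,-0.0025,-0.004],
  [60,-15,-212,-2,0,-0.0025,-0.004],
  [60,-15,-212,-2,0,-0.0025,-0.004],
  [60,-15,-212,-2,0,-0.0025,-0.004],
  [60,-15,-212,-2,0,-0.0025,-0.004],
  [60,-15,-212,-2,0,-0.0025,-0.004],
])

```text
t: 27.8
tcp_pos: [0.4552, -0.3105, 0.1388]
eef_rot: [[-0.912, -0.001, -0.41], [0.41, 0.001, -0.912], [0.002, -1.0, -0.001]]
contact_force: [-0.4, 0.7, -0.5]
gripper_width: 0.706
```

Run:
```python
from h import *
goto(455.2,-312.5,65.7,11.5)
c=cam('wrist','w13.png')
for o in carriers(c): print(*[np.round(x,1) for x in o])
```

```text
t 27.80 tcp [ 455.2 -310.5  138.8] phi 155.78 tilt [-0.0011  0.0014 -1.    ] F [-0.4  0.7 -0.5] w 0.706 q6 -1.98
delta [  -0.    -2.  -127.3] rot [-0.0014 -0.0011 -0.0013]
[ 455. -313.] 65.7 [52.3 29.6] [ 455.  -313.1] [317.5 189.1]
```

View pics/w13.png

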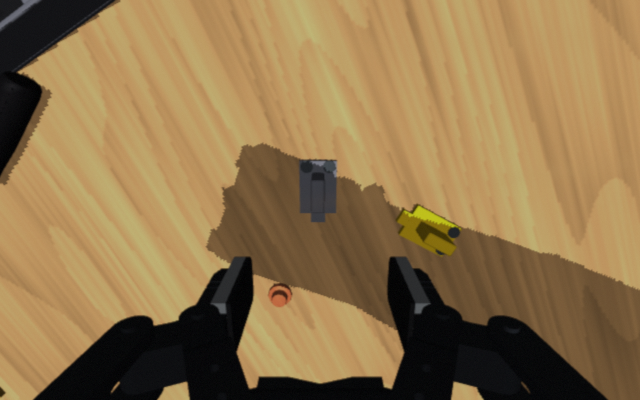

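D is at (318,189), confirmed at (455.0, −313.0). The yellow decoy is to the right, so I'll open narrower for clearance.

Call:
servo_tool([
  [40,0,-2.4,-30,-0.001,-0.001,-0.001],
  [40,0,-2.4,-60,-0.001,-0.001,-0.001],
  [40,0,-2.4,-90,-0.001,-0.001,-0.001],
  [40,0,-2.4,-110,-0.001,-0.001,-0.001],
  [40,0,-2.4,-120,-0.001,-0.001,-0.001],
  [40,0,-2.4,-124,-0.001,-0.001,-0.001],
  [40,0,-2.4,-124,-0.001,-0.001,-0.001],
  [40,0,-2.4,-124,-0.001,-0.001,-0.001],
])

```text
t: 28.52
tcp_pos: [0.4563, -0.3131, 0.0166]
eef_rot: [[-0.912, 0.002, -0.41], [0.41, -0.002, -0.912], [-0.002, -1.0, 0.001]]
contact_force: [0.7, -0.5, -0.2]
gripper_width: 0.469
```

Run:
```python
from h import *
goto(455.1,-312.9,65.7,11.3)
```

```text
t 28.52 tcp [ 456.3 -313.1   16.6] phi 155.79 tilt [ 0.0017 -0.0016 -1.    ] F [ 0.7 -0.5 -0.2] w 0.469 q6 -1.99
delta [-1.2  0.2 -5.3] rot [ 0.0016  0.0017 -0.0016]
```

Call:
servo_tool([
  [40,-1.2,0.2,-5.3,0.0016,0.0017,-0.0016],
  [40,-1.2,0.2,-5.3,0.0016,0.0017,-0.0016],
  [40,-1.2,0.2,-5.3,0.0016,0.0017,-0.0016],
  [40,-1.2,0.2,-5.3,0.0016,0.0017,-0.0016],
  [40,-1.2,0.2,-5.3,0.0016,0.0017,-0.0016],
])

```text
t: 28.93
tcp_pos: [0.4552, -0.3131, 0.0117]
eef_rot: [[-0.911, 0.0, -0.412], [0.412, -0.0, -0.911], [-0.0, -1.0, 0.0]]
contact_force: [-0.2, -0.4, 0.1]
gripper_width: 0.471
```

Call:
servo_tool([
  [3,0,0,0,0,0,0],
  [3,0,0,0,0,0,0],
  [3,0,0,0,0,0,0],
  [3,0,0,0,0,0,0],
  [3,0,0,0,0,0,0],
  [3,0,0,0,0,0,0],
  [3,0,0,0,0,0,0],
])

```text
t: 29.52
tcp_pos: [0.4554, -0.3133, 0.012]
eef_rot: [[-0.911, 0.001, -0.412], [0.412, -0.001, -0.911], [-0.001, -1.0, 0.0]]
contact_force: [0.9, -0.2, 3.5]
gripper_width: 0.101
```

Call:
servo_tool([
  [3,0,0,40,0,0,0],
  [3,0,0,80,0,0,0],
  [3,0,0,120,0,0,0],
  [3,0,0,120,0,0,0],
  [3,0,0,120,0,0,0],
  [3,0,0,120,0,0,0],
])

```text
t: 30.02
tcp_pos: [0.4551, -0.3131, 0.1312]
eef_rot: [[-0.911, 0.0, -0.412], [0.412, -0.0, -0.911], [-0.0, -1.0, 0.0]]
contact_force: [-0.2, 0.4, -1.1]
gripper_width: 0.099
```

Run:
```python
from h import *
goto(501.9,203,3.7,135)
c=cam('wrist','w14.png')
cv2.imwrite('pics/i6.png',cv2.resize(c['frame'][205:265,270:370],None,fx=7,fy=7,interpolation=cv2.INTER_CUBIC))
```

```text
t 30.02 tcp [ 455.1 -313.1  131.2] phi 155.69 tilt [ 0.e+00 -1.e-04 -1.e+00] F [-0.2  0.4 -1.1] w 0.099 q6 -1.99
delta [ 46.8 516.1   3.8] rot [ 1.0000e-04 -0.0000e+00 -1.0819e+00]
```

View pics/i6.png

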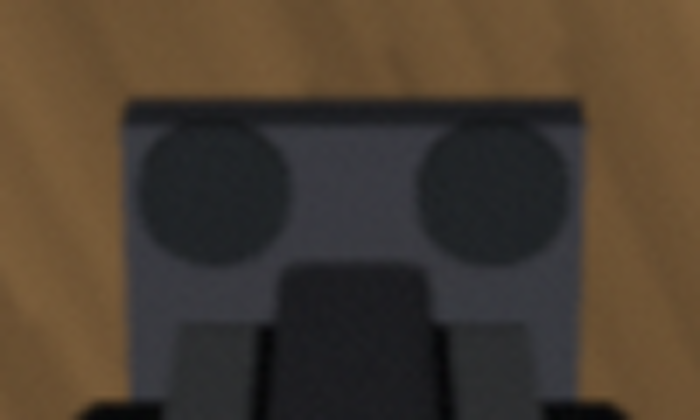

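The same good grasp. Moving to the last pocket (501.9, 203.0).

Call:
servo_tool([
  [3,46.8,516,4,0,0,-1.082],
  [3,46.8,516,4,0,0,-1.082],
  [3,46.8,516,4,0,0,-1.082],
  [3,46.8,516,4,0,0,-1.082],
  [3,46.8,516,4,0,0,-1.082],
  [3,46.8,516,4,0,0,-1.082],
  [3,46.8,516,4,0,0,-1.082],
  [3,46.8,516,4,0,0,-1.082],
  [3,46.8,516,4,0,0,-1.082],
  [3,46.8,516,4,0,0,-1.082],
])

```text
t: 30.9
tcp_pos: [0.4889, 0.0699, 0.1317]
eef_rot: [[-0.058, -0.002, -0.998], [0.998, 0.001, -0.058], [0.002, -1.0, 0.002]]
contact_force: [1.3, -0.3, -0.5]
gripper_width: 0.106
```

Run:
```python
from h import *
goto(501.9,203,3.7,48)
```

```text
t 30.90 tcp [488.9  69.9 131.7] phi 93.31 tilt [-0.0024  0.0015 -1.    ] F [ 1.3 -0.3 -0.5] w 0.106 q6 -0.18
delta [ 13.  133.1 -83.7] rot [-0.0014 -0.0024  0.0068]
```

Call:
servo_tool([
  [3,13,133,0,-0.001,-0.002,0.007],
  [3,13,133,0,-0.001,-0.002,0.007],
  [3,13,133,0,-0.001,-0.002,0.007],
  [3,13,133,0,-0.001,-0.002,0.007],
  [3,13,133,-20,-0.001,-0.002,0.007],
  [3,13,133,-50,-0.001,-0.002,0.007],
  [3,13,133,-75,-0.001,-0.002,0.007],
  [3,13,133,-82,-0.001,-0.002,0.007],
  [3,13,133,-82,-0.001,-0.002,0.007],
  [3,13,133,-82,-0.001,-0.002,0.007],
])

```text
t: 31.73
tcp_pos: [0.5015, 0.2027, 0.0496]
eef_rot: [[-0.064, -0.002, -0.998], [0.998, 0.0, -0.064], [0.0, -1.0, 0.002]]
contact_force: [0.5, -0.1, -0.2]
gripper_width: 0.104
```

Run:
```python
from h import *
goto(501.9,203,3.7,47)
```

```text
t 31.73 tcp [501.5 202.7  49.6] phi 93.70 tilt [-1.6e-03  2.0e-04 -1.0e+00] F [ 0.5 -0.1 -0.2] w 0.104 q6 0.08
delta [ 0.4  0.3 -2.6] rot [-0.0002 -0.0016  0.0001]
```

Call:
servo_tool([
  [3,0.4,0.3,-3,0,-0.0015,0],
  [3,0.4,0.3,-5,0,-0.0015,0],
  [3,0.4,0.3,-7,0,-0.0015,0],
  [3,0.4,0.3,-10,0,-0.0015,0],
  [3,0.4,0.3,-13,0,-0.0015,0],
  [3,0.4,0.3,-16,0,-0.0015,0],
  [3,0.4,0.3,-16.4,0,-0.0015,0],
  [3,0.4,0.3,-16.4,0,-0.0015,0],
  [3,0.4,0.3,-16.4,0,-0.0015,0],
])

```text
t: 32.48
tcp_pos: [0.5021, 0.203, 0.0339]
eef_rot: [[-0.065, 0.0, -0.998], [0.998, 0.0, -0.065], [0.0, -1.0, -0.0]]
contact_force: [-2.6, -0.3, 7.2]
gripper_width: 0.102
```

Run:
```python
from h import *
goto(501.9,203,3.7,34)
```

```text
t 32.48 tcp [502.1 203.   33.9] phi 93.70 tilt [ 3.e-04  2.e-04 -1.e+00] F [-2.6 -0.3  7.2] w 0.102 q6 0.08
delta [-0.2 -0.   0.1] rot [-0.0002  0.0003 -0.0001]
```

Call:
servo_tool([
  [40,0,0,0,0,0,0],
  [40,0,0,0,0,0,0],
  [40,0,0,0,0,0,0],
  [40,0,0,0,0,0,0],
  [40,0,0,30,0,0,0],
  [40,0,0,60,0,0,0],
  [40,0,0,100,0,0,0],
  [60,40,0,140,0,0,0],
  [60,60,0,150,0,0,0],
  [60,60,0,150,0,0,0],
])

```text
t: 33.32
tcp_pos: [0.5685, 0.2027, 0.1886]
eef_rot: [[-0.063, 0.009, -0.998], [0.998, 0.001, -0.063], [0.0, -1.0, -0.009]]
contact_force: [0.4, 0.7, 0.3]
gripper_width: 0.705
```

Run:
```python
from h import *
st()
c=cam('wrist','w15.png')
cv2.imwrite('pics/i7.png',cv2.resize(c['frame'][20:260,210:450],None,fx=2.5,fy=2.5,interpolation=cv2.INTER_CUBIC))
```

```text
t 33.32 tcp [568.5 202.7 188.6] phi 93.62 tilt [ 0.0093  0.001  -1.    ] F [0.4 0.7 0.3] w 0.705 q6 0.06
```

View pics/i7.png

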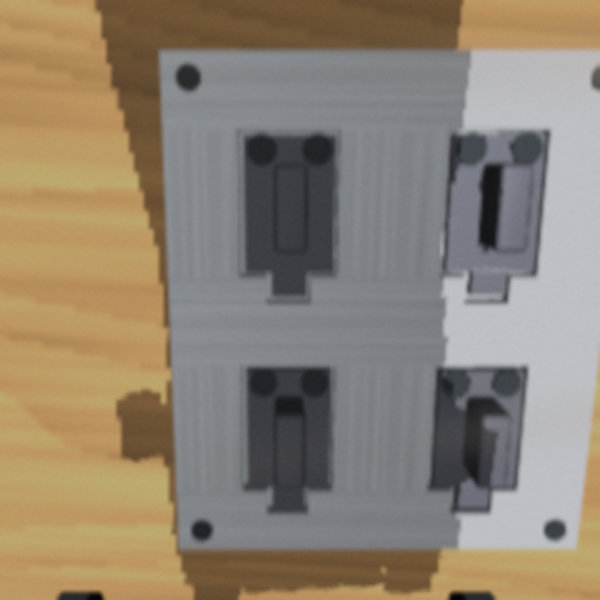

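All four carriers are flush with their tongues in the notches. Now the key.

Call:
servo_tool([
  [60,68,-172,-28,-0.001,0.009,0.199],
  [60,68,-172,-28,-0.001,0.009,0.199],
  [60,68,-172,-28,-0.001,0.009,0.199],
  [60,68,-172,-28,-0.001,0.009,0.199],
  [60,68,-172,-28,-0.001,0.009,0.199],
  [60,68,-172,-28,-0.001,0.009,0.199],
  [60,68,-172,-28,-0.001,0.009,0.199],
  [60,68,-172,-28,-0.001,0.009,0.199],
])

```text
t: 34.03
tcp_pos: [0.6324, 0.0314, 0.1572]
eef_rot: [[-0.26, -0.006, -0.966], [0.966, 0.0, -0.26], [0.002, -1.0, 0.006]]
contact_force: [-0.0, 0.5, 0.3]
gripper_width: 0.702
```

Run:
```python
from h import *
import pickle
goto(636.8,30.6,15,160)
c=cam('wrist','w16.png'); pickle.dump(c,open('w16.pkl','wb'))
cv2.imwrite('pics/i8.png',cv2.resize(c['frame'][100:260,240:400],None,fx=3.75,fy=3.75,interpolation=cv2.INTER_CUBIC))
```

```text
t 34.03 tcp [632.4  31.4 157.2] phi 105.05 tilt [-6.2e-03  2.0e-04 -1.0e+00] F [-0.   0.5  0.3] w 0.702 q6 -0.42
delta [ 4.4 -0.8  2.8] rot [-0.0002 -0.0062 -0.0009]
```

View pics/i8.png

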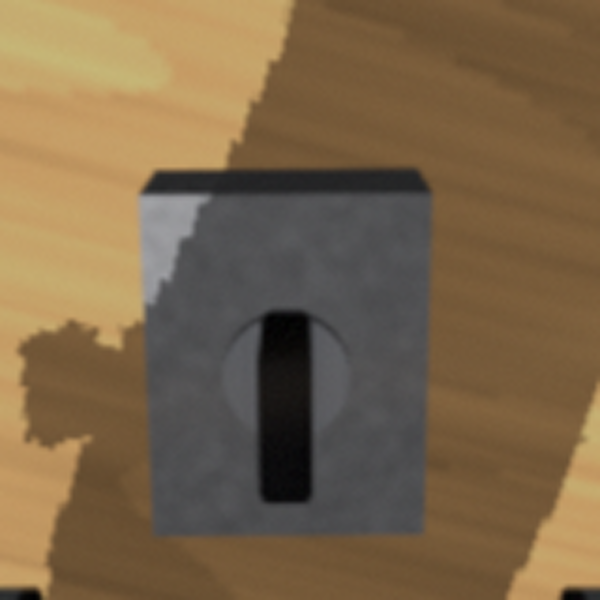

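Run:
```python
from h import *
import pickle
c=pickle.load(open('w16.pkl','rb'))
def P(p,z): return ray(c,np.array(p)/3.75+[240-.37,100-.37],z)*1000
t=np.radians(15);d=np.array([np.cos(t),np.sin(t)]);n=np.array([-d[1],d[0]])
a=P([(261,502),(311,502)],.072)[:,:2]; print(a.round(1)); m=a.mean(0); print('bow centre',(m-15*d).round(1)); e=a[1]-a[0]; print(np.hypot(*e),np.degrees(np.arctan2(e[1],e[0]))-90)
L=P([(222,375),(350,375)],.038)[:,:2]; print('collar L R',L.round(1), np.hypot(*(L[1]-L[0])),'mid',L.mean(0)); 
H=P([(140,194),(431,194),(424,534),(155,534)],.034)[:,:2]; print('holder',H.round(1),H.mean(0).round(1)); e=H[3]-H[0]+H[2]-H[1]; print(np.degrees(np.arctan2(e[1],e[0])),np.hypot(*e)/2)
b=P([(258,355),(310,355)],.072)[:,:2]
```

```text
[[651.4  29.3]
 [649.   38.4]]
bow centre [635.7  29.9]
9.431286985502034 15.046549433834258
collar L R [[639.8  16.8]
 [632.9  42.8]] 26.882253711377043 mid [636.35636933  29.79461291]
holder [[607.9  -8.7]
 [592.4  48.7]
 [665.4  69.1]
 [680.8  11.5]] [636.6  30.2]
15.543233705692609 75.71018139940355
```

The key measures (636.2, 29.9) at 15°. Descending to grip the bow.

Call:
servo_tool([
  [40,3.9,-1.4,0,0,-0.006,0.003],
  [40,3.9,-1.4,-30,0,-0.006,0.003],
  [40,3.9,-1.4,-60,0,-0.006,0.003],
  [40,3.9,-1.4,-90,0,-0.006,0.003],
  [40,3.9,-1.4,-105,0,-0.006,0.003],
  [40,3.9,-1.4,-110,0,-0.006,0.003],
  [40,3.9,-1.4,-110,0,-0.006,0.003],
  [40,3.9,-1.4,-110,0,-0.006,0.003],
])

```text
t: 34.75
tcp_pos: [0.637, 0.031, 0.0489]
eef_rot: [[-0.264, 0.002, -0.964], [0.964, -0.0, -0.264], [-0.001, -1.0, -0.002]]
contact_force: [0.0, -0.2, 0.0]
gripper_width: 0.472
```

Run:
```python
from h import *
goto(636.3,30,15.3,42)
```

```text
t 34.75 tcp [637.   31.   48.9] phi 105.33 tilt [ 1.9e-03 -2.0e-04 -1.0e+00] F [ 0.  -0.2  0. ] w 0.472 q6 -0.42
delta [-0.7 -1.  -6.9] rot [ 0.0002  0.0019 -0.0005]
```

Call:
servo_tool([
  [40,-0.7,-1,-6.5,0,0.002,0],
  [40,-0.7,-1,-6.5,0,0.002,0],
  [40,-0.7,-1,-6.5,0,0.002,0],
  [40,-0.7,-1,-6.5,0,0.002,0],
  [40,-0.7,-1,-6.5,0,0.002,0],
  [40,-0.7,-1,-6.5,0,0.002,0],
])

```text
t: 35.25
tcp_pos: [0.6365, 0.0299, 0.0427]
eef_rot: [[-0.264, 0.0, -0.964], [0.964, -0.0, -0.264], [-0.0, -1.0, -0.0]]
contact_force: [0.1, 0.9, -0.8]
gripper_width: 0.469
```

Call:
servo_tool([
  [3,0,0,0,0,0,0],
  [3,0,0,0,0,0,0],
  [3,0,0,0,0,0,0],
  [3,0,0,0,0,0,0],
  [3,0,0,0,0,0,0],
  [3,0,0,0,0,0,0],
  [3,0,0,0,0,0,0],
  [3,0,0,0,0,0,0],
])

```text
t: 35.92
tcp_pos: [0.6367, 0.0299, 0.0429]
eef_rot: [[-0.264, 0.001, -0.964], [0.964, -0.0, -0.264], [-0.0, -1.0, -0.001]]
contact_force: [0.2, 0.4, 2.1]
gripper_width: 0.107
```

Run:
```python
from h import *
goto(636.3,30,15.3,42); print(read_state()['moment'])
c=cam('wrist','w17.png')
```

```text
t 35.92 tcp [636.7  29.9  42.9] phi 105.32 tilt [ 6.e-04 -3.e-04 -1.e+00] F [0.2 0.4 2.1] w 0.107 q6 -0.43
delta [-0.4  0.1 -0.9] rot [ 0.0003  0.0006 -0.0004]
[ 0.0160582  -0.0014441  -0.01994039]
```

View pics/w17.png

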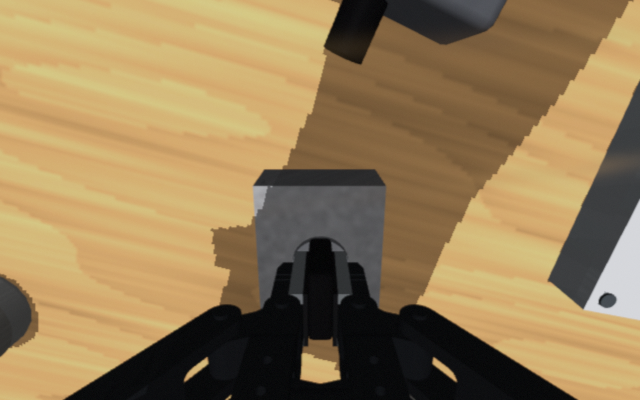

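The key is gripped at TCP (636.7, 29.9, 42.9). Lifting straight up.

Call:
servo_tool([
  [3,0,0,20,0,0,0],
  [3,0,0,40,0,0,0],
  [3,0,0,80,0,0,0],
  [3,0,0,117,0,0,0],
  [3,0,0,117,0,0,0],
  [3,0,0,117,0,0,0],
  [3,0,0,117,0,0,0],
])

```text
t: 36.55
tcp_pos: [0.6364, 0.0299, 0.1591]
eef_rot: [[-0.264, -0.0, -0.964], [0.964, -0.0, -0.264], [-0.0, -1.0, 0.0]]
contact_force: [-1.1, -1.2, -1.8]
gripper_width: 0.104
```

Run:
```python
from h import *
import pickle
goto(465.3,26.8,-9.2,150)
c=cam('wrist','w18.png'); pickle.dump(c,open('w18.pkl','wb'))
cv2.imwrite('pics/i9.png',cv2.resize(c['frame'][200:330,260:380],None,fx=5,fy=5,interpolation=cv2.INTER_CUBIC))
c=cam('scene','s18.png')
```

```text
t 36.55 tcp [636.4  29.9 159.1] phi 105.32 tilt [-1.e-04 -2.e-04 -1.e+00] F [-1.1 -1.2 -1.8] w 0.104 q6 -0.43
delta [-171.1   -3.1   -9.1] rot [ 2.00e-04 -2.00e-04 -4.28e-01]
```

View pics/i9.png

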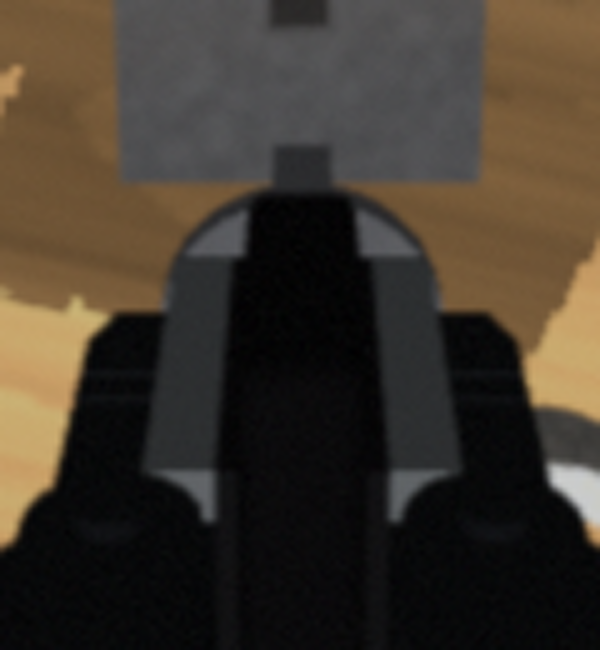

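Run:
```python
from h import *
import pickle
c=pickle.load(open('w18.pkl','rb')); p=np.array([636.4,29.9,159.1]); phi=105.32
th=np.radians(phi-90); R=np.array([[np.cos(th),np.sin(th)],[-np.sin(th),np.cos(th)]])
def T(q,dz): 
    P=ray(c,np.array(q)/5+[260-.4,200-.4],(p[2]+dz)/1000)[:,:2]*1000; return (R@(P-p[:2]).T).T.round(2)
print('blade edge z4',T([(274,145),(330,145)],-28.9)); print('collar near bottom',T([(302,188)],-8.9),'top',T([(302,196)],-4.9)); print('collar sides',T([(165,300),(440,300)],-6))
print('bow front bottom',T([(248,210),(357,210)],-4.9))
```

```text
blade edge z4 [[-8.68 -2.52]
 [-8.68  3.42]]
collar near bottom [[-12.58   0.46]] top [[-13.55   0.46]]
collar sides [[ -2.31 -12.52]
 [ -2.33  13.54]]
bow front bottom [[-12.13  -4.53]
 [-12.14   5.54]]
```

View pics/s18.png

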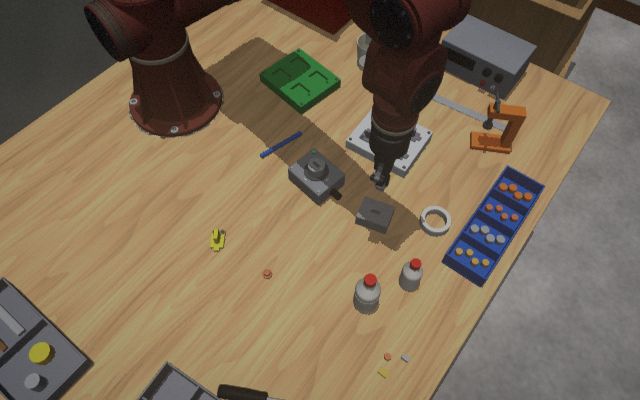

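The key sits in the hand at tool-frame offset ≈ (+0.4, +0.45) mm. The bottles stand. I'll look at the switch slot up close, with the tool turned to the slot's yaw.

Call:
servo_tool([
  [3,-112,-12,0,0,0,-0.428],
  [3,-112,-12,0,0,0,-0.428],
  [3,-112,-12,0,0,0,-0.428],
  [3,-112,-12,0,0,0,-0.428],
  [3,-112,-12,0,0,0,-0.428],
  [3,-112,-12,0,0,0,-0.428],
  [3,-112,-12,0,0,0,-0.428],
  [3,-112,-12,0,0,0,-0.428],
])

```text
t: 37.32
tcp_pos: [0.5242, 0.018, 0.1575]
eef_rot: [[0.158, -0.002, -0.987], [0.987, 0.001, 0.158], [0.001, -1.0, 0.003]]
contact_force: [0.1, 0.2, -0.8]
gripper_width: 0.104
```

Run:
```python
from h import *
import pickle
goto(465.3,26.8,-9.2,120)
c=cam('wrist','w19.png'); pickle.dump(c,open('w19.pkl','wb'))
u=proj(c,[.4653,.0268,.077])[0].astype(int); print(u)
cv2.imwrite('pics/i10.png',cv2.resize(c['frame'][max(u[1]-50,0):u[1]+50,u[0]-50:u[0]+50],None,fx=6,fy=6,interpolation=cv2.INTER_CUBIC))
```

```text
t 37.32 tcp [524.2  18.  157.5] phi 80.89 tilt [-0.0024  0.0012 -1.    ] F [ 0.1  0.2 -0.8] w 0.104 q6 -0.06
delta [-58.9   8.8 -37.5] rot [-0.0012 -0.0024 -0.0016]
[318 122]
```

View pics/i10.png

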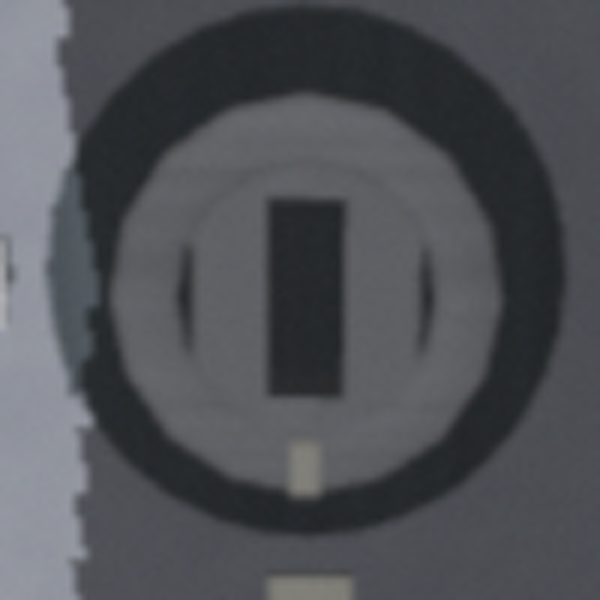

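View pics/w19.png

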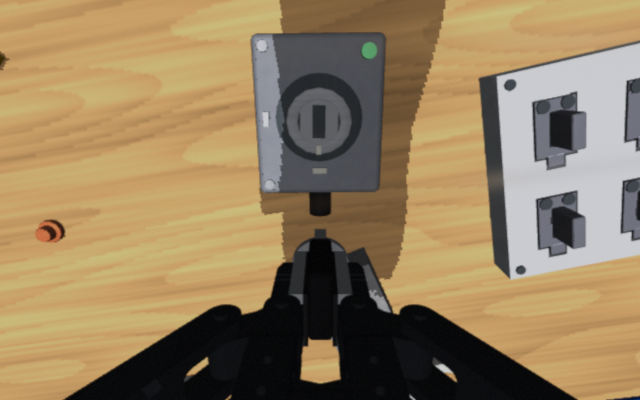

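The slot is clear, with crop corners (268,199), (345,199), (343,397) and (268,397). The barrel tick lines up with the box mark.

Run:
```python
from h import *
import pickle
c=pickle.load(open('w19.pkl','rb'))
Q=ray(c,np.array([(267,199),(345,199),(343.5,397),(267.5,397)])/6+[268-.42,72-.42],.077)*1000
print(Q.round(1),Q.mean(0)); e=Q[3]-Q[0]+Q[2]-Q[1]; y=np.degrees(np.arctan2(e[1],e[0])); print(y,np.linalg.norm(e)/2,np.linalg.norm(Q[1]-Q[0]))
t=np.radians(y); R=np.array([[np.cos(t),-np.sin(t)],[np.sin(t),np.cos(t)]])
T=Q.mean(0)[:2]-R@[.4,.45]; print('TCP target',T); goto(T[0],T[1],y,118)
```

```text
[[454.3  24.4  77. ]
 [455.6  32.3  77. ]
 [475.6  29.   77. ]
 [474.3  21.1  77. ]] [464.95265386  26.69570687  77.        ]
-9.29806958178759 20.23892373317955 8.030216510358226
TCP target [464.48520264  26.31624758]
t 37.37 tcp [524.2  18.  157.6] phi 80.87 tilt [-0.0024  0.0012 -1.    ] F [ 0.2 -0.1 -0.8] w 0.106 q6 -0.06
delta [-59.7   8.3 -39.6] rot [-0.0012 -0.0024 -0.003 ]
```

Call:
servo_tool([
  [3,-59.7,8.3,0,-0.001,-0.0024,-0.003],
  [3,-59.7,8.3,0,-0.001,-0.0024,-0.003],
  [3,-59.7,8.3,-20,-0.001,-0.0024,-0.003],
  [3,-59.7,8.3,-38,-0.001,-0.0024,-0.003],
  [3,-59.7,8.3,-38,-0.001,-0.0024,-0.003],
  [3,-59.7,8.3,-38,-0.001,-0.0024,-0.003],
  [3,-59.7,8.3,-38,-0.001,-0.0024,-0.003],
  [3,-59.7,8.3,-38,-0.001,-0.0024,-0.003],
])

```text
t: 38.03
tcp_pos: [0.4654, 0.0261, 0.1209]
eef_rot: [[0.161, 0.001, -0.987], [0.987, -0.0, 0.161], [0.0, -1.0, -0.001]]
contact_force: [-0.5, 1.0, -0.3]
gripper_width: 0.107
```

Run:
```python
from h import *
goto(464.5,26.3,-9.3,114)
```

```text
t 38.03 tcp [465.4  26.1 120.9] phi 80.72 tilt [ 1.4e-03 -1.0e-04 -1.0e+00] F [-0.5  1.  -0.3] w 0.107 q6 -0.06
delta [-0.9  0.2 -6.9] rot [ 0.0001  0.0014 -0.0003]
```

Call:
servo_tool([
  [3,-0.9,0.2,-6,0,0.0014,0],
  [3,-0.9,0.2,-6,0,0.0014,0],
  [3,-0.9,0.2,-6,0,0.0014,0],
  [3,-0.9,0.2,-6,0,0.0014,0],
  [3,-0.9,0.2,-6,0,0.0014,0],
  [3,-0.9,0.2,-6,0,0.0014,0],
])

```text
t: 38.53
tcp_pos: [0.4645, 0.0263, 0.1149]
eef_rot: [[0.161, 0.0, -0.987], [0.987, -0.0, 0.161], [-0.0, -1.0, -0.0]]
contact_force: [0.2, 0.4, -0.6]
gripper_width: 0.104
```

Run:
```python
from h import *
goto(464.5,26.3,-9.3,106)
c=cam('wrist','w20.png')
cv2.imwrite('pics/i11.png',cv2.resize(c['frame'][170:330,240:400],None,fx=3.75,fy=3.75,interpolation=cv2.INTER_CUBIC))
```

```text
t 38.53 tcp [464.5  26.3 114.9] phi 80.72 tilt [ 2.e-04 -2.e-04 -1.e+00] F [ 0.2  0.4 -0.6] w 0.104 q6 -0.06
delta [-0.  -0.  -8.9] rot [ 0.0002  0.0002 -0.0003]
```

View pics/i11.png

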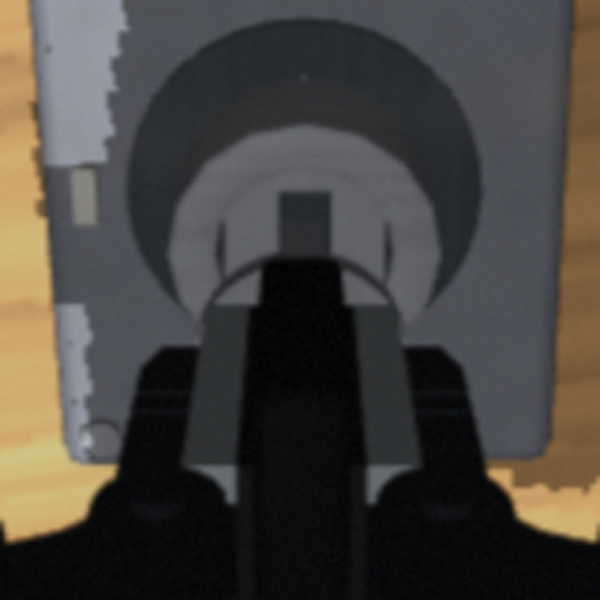

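The blade is centred over the slot. Inserting in stages.

Call:
servo_tool([
  [3,0,0,-3,0,0,0],
  [3,0,0,-6,0,0,0],
  [3,0,0,-9,0,0,0],
  [3,0,0,-12,0,0,0],
  [3,0,0,-15,0,0,0],
  [3,0,0,-15,0,0,0],
])

```text
t: 39.08
tcp_pos: [0.464, 0.0264, 0.099]
eef_rot: [[0.161, -0.001, -0.987], [0.987, 0.0, 0.161], [-0.0, -1.0, 0.001]]
contact_force: [-0.8, 1.1, -0.9]
gripper_width: 0.104
```

Run:
```python
from h import *
goto(464.5,26.3,-9.3,85.5)
```

```text
t 39.08 tcp [464.   26.4  99. ] phi 80.71 tilt [-1.e-03  1.e-04 -1.e+00] F [-0.8  1.1 -0.9] w 0.104 q6 -0.06
delta [  0.5  -0.1 -13.5] rot [-0.0001 -0.001  -0.0003]
```

Call:
servo_tool([
  [3,0.5,-0.1,-4,0,-0.001,0],
  [3,0.5,-0.1,-7,0,-0.001,0],
  [3,0.5,-0.1,-10,0,-0.001,0],
  [3,0.5,-0.1,-12.5,0,-0.001,0],
  [3,0.5,-0.1,-13.5,0,-0.001,0],
  [3,0.5,-0.1,-14,0,-0.001,0],
  [3,0.5,-0.1,-14,0,-0.001,0],
])

```text
t: 39.67
tcp_pos: [0.4646, 0.0264, 0.0856]
eef_rot: [[0.161, 0.0, -0.987], [0.987, 0.0, 0.161], [0.0, -1.0, -0.0]]
contact_force: [-3.4, 1.7, 5.2]
gripper_width: 0.108
```

Run:
```python
from h import *
goto(464.5,26.3,-9.3,85.5); print(read_state()['moment'])
```

```text
t 39.67 tcp [464.6  26.4  85.6] phi 80.72 tilt [ 2.e-04  0.e+00 -1.e+00] F [-3.4  1.7  5.2] w 0.108 q6 -0.06
delta [-0.1 -0.1 -0.1] rot [-0.      0.0002 -0.0003]
[ 0.07946366  0.69557998 -0.03626646]
```

Fully home (85.6, upward force 5 N). Now turning clockwise (negative rz), watching the moment.

Call:
servo_tool([
  [3,0,0,0,0,0,-0.08],
  [3,0,0,0,0,0,-0.16],
  [3,0,0,0,0,0,-0.25],
  [3,0,0,0,0,0,-0.34],
  [3,0,0,0,0,0,-0.43],
  [3,0,0,0,0,0,-0.52],
  [3,0,0,0,0,0,-0.61],
  [3,0,0,0,0,0,-0.7],
  [3,0,0,0,0,0,-0.7],
  [3,0,0,0,0,0,-0.7],
])

```text
t: 40.5
tcp_pos: [0.4651, 0.0269, 0.0859]
eef_rot: [[0.758, 0.001, -0.653], [0.653, 0.001, 0.758], [0.002, -1.0, 0.0]]
contact_force: [2.4, 3.8, 0.1]
gripper_width: 0.106
```

Run:
```python
from h import *
goto(464.5,26.3,-9.3-74.5-6,85.6); print(read_state()['moment'])
```

```text
t 40.50 tcp [465.1  26.9  85.9] phi 40.75 tilt [ 0.0015  0.0013 -1.    ] F [2.4 3.8 0.1] w 0.106 q6 0.63
delta [-0.6 -0.6 -0.3] rot [-7.000e-04  1.900e-03 -7.077e-01]
[ 1.07954561 -0.55150973  0.0175826 ]
```

Call:
servo_tool([
  [3,-0.5,-0.5,0,0,0,-0.08],
  [3,-0.5,-0.5,0,0,0,-0.16],
  [3,-0.5,-0.5,0,0,0,-0.25],
  [3,-0.5,-0.5,0,0,0,-0.34],
  [3,-0.5,-0.5,0,0,0,-0.43],
  [3,-0.5,-0.5,0,0,0,-0.52],
  [3,-0.5,-0.5,0,0,0,-0.6],
  [3,-0.5,-0.5,0,0,0,-0.6],
  [3,-0.5,-0.5,0,0,0,-0.6],
])

```text
t: 41.25
tcp_pos: [0.4654, 0.0271, 0.086]
eef_rot: [[0.994, 0.004, -0.114], [0.114, 0.002, 0.994], [0.004, -1.0, 0.001]]
contact_force: [5.9, 5.4, -3.0]
gripper_width: 0.108
```

Run:
```python
from h import *
goto(464.5,26.3,-90,85.6); print(read_state()['moment'])
```

```text
t 41.25 tcp [465.4  27.1  86. ] phi 6.53 tilt [ 0.0039  0.0019 -1.    ] F [ 5.9  5.4 -3. ] w 0.108 q6 1.23
delta [-0.9 -0.8 -0.4] rot [-0.0017  0.004  -0.1139]
[ 1.20206137 -1.18885962  0.03791341]
```

Call:
servo_tool([
  [3,0.4,0.4,-0.3,-0.002,0.004,-0.04],
  [3,0.4,0.4,-0.3,-0.002,0.004,-0.08],
  [3,0.4,0.4,-0.3,-0.002,0.004,-0.11],
  [3,0.4,0.4,-0.3,-0.002,0.004,-0.11],
  [3,0.4,0.4,-0.3,-0.002,0.004,-0.11],
])

```text
t: 41.67
tcp_pos: [0.4659, 0.0274, 0.0859]
eef_rot: [[1.0, 0.0, -0.006], [0.006, -0.001, 1.0], [0.0, -1.0, -0.001]]
contact_force: [-0.6, 0.0, 1.3]
gripper_width: 0.103
```

Run:
```python
from h import *
goto(464.5,26.3,-90,85.6); print(read_state()['moment'])
c=cam('top'); cv2.imwrite('pics/i12.png',cv2.resize(c['frame'][160:260,250:350],None,fx=5,fy=5,interpolation=cv2.INTER_CUBIC))
c=cam('wrist','w21.png')
```

```text
t 41.67 tcp [465.9  27.4  85.9] phi 0.37 tilt [ 2.e-04 -6.e-04 -1.e+00] F [-0.6  0.   1.3] w 0.103 q6 1.34
delta [-1.4 -1.1 -0.3] rot [ 0.0006  0.0002 -0.0065]
[ 0.02022791  0.06805279 -0.02663581]
```

View pics/w21.png

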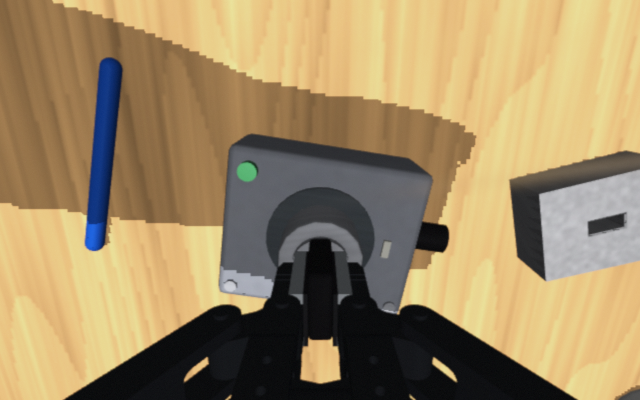

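No stop reaction yet (turned 1.40 rad). I'll continue in small steps.

Call:
servo_tool([
  [3,0,0,0,0,0,-0.04],
  [3,0,0,0,0,0,-0.06],
  [3,0,0,0,0,0,-0.06],
])

```text
t: 42.02
tcp_pos: [0.4659, 0.0274, 0.0859]
eef_rot: [[0.999, 0.0, 0.054], [-0.054, -0.001, 0.999], [0.0, -1.0, -0.001]]
contact_force: [-0.3, 0.1, 2.2]
gripper_width: 0.105
```

Run:
```python
from h import *
goto(465.9,27.4,-90,85.9); print(read_state()['moment'])
```

```text
t 42.02 tcp [465.9  27.4  85.9] phi -3.09 tilt [ 3.e-04 -6.e-04 -1.e+00] F [-0.3  0.1  2.2] w 0.105 q6 1.40
delta [-0. -0. -0.] rot [0.0006 0.0003 0.054 ]
[0.04945262 0.04063167 0.35156535]
```

Reaction moment is 0.35 N·m, well above friction, so it's on the stop. A small extra push to confirm.

Call:
servo_tool([
  [3,0,0,0,0,0,-0.03],
  [3,0,0,0,0,0,-0.03],
  [3,0,0,0,0,0,-0.03],
])

```text
t: 42.27
tcp_pos: [0.4659, 0.0274, 0.0859]
eef_rot: [[0.997, 0.0, 0.082], [-0.082, -0.001, 0.997], [0.0, -1.0, -0.001]]
contact_force: [-1.0, 0.9, 1.6]
gripper_width: 0.102
```

Run:
```python
from h import *
goto(465.9,27.4,-90,85.9); print(read_state()['moment'])
```

```text
t 42.27 tcp [465.9  27.4  85.9] phi -4.69 tilt [ 3.e-04 -7.e-04 -1.e+00] F [-1.   0.9  1.6] w 0.102 q6 1.43
delta [-0. -0. -0.] rot [0.0007 0.0003 0.0819]
[0.01980529 0.00985901 0.62309596]
```

Moment rises to 0.62 N·m, so the on stop is confirmed. Turning back counter-clockwise.

Call:
servo_tool([
  [3,0,0,0,0,0,0.08],
  [3,-0.1,0,0,0,0,0.16],
  [3,-0.2,-0.1,0,0,0,0.25],
  [3,-0.3,-0.1,0,0,0,0.34],
  [3,-0.5,-0.2,0,0,0,0.43],
  [3,-0.6,-0.2,0,0,0,0.52],
  [3,-0.7,-0.3,0,0,0,0.61],
  [3,-0.8,-0.3,0,0,0,0.7],
  [3,-0.9,-0.3,0,0,0,0.78],
  [3,-0.9,-0.3,0,0,0,0.78],
])

```text
t: 43.1
tcp_pos: [0.4652, 0.0272, 0.0858]
eef_rot: [[0.763, 0.001, -0.646], [0.646, -0.0, 0.763], [0.001, -1.0, -0.001]]
contact_force: [1.8, 1.4, 0.3]
gripper_width: 0.107
```

Call:
servo_tool([
  [3,0,-0.1,0,0,0,0.08],
  [3,-0.1,-0.2,0,0,0,0.16],
  [3,-0.2,-0.3,0,0,0,0.25],
  [3,-0.3,-0.5,0,0,0,0.34],
  [3,-0.4,-0.6,0,0,0,0.43],
  [3,-0.4,-0.7,0,0,0,0.52],
  [3,-0.4,-0.8,0,0,0,0.61],
  [3,-0.4,-0.8,0,0,0,0.68],
  [3,-0.4,-0.8,0,0,0,0.68],
])

```text
t: 43.85
tcp_pos: [0.465, 0.0266, 0.0858]
eef_rot: [[0.186, 0.001, -0.983], [0.983, 0.001, 0.186], [0.001, -1.0, -0.001]]
contact_force: [1.2, 1.6, -0.1]
gripper_width: 0.104
```

Run:
```python
from h import *
goto(464.6,26.3,-9.3,85.9); print(read_state()['moment'])
```

```text
t 43.85 tcp [465.   26.6  85.8] phi 79.27 tilt [ 0.0012  0.0013 -1.    ] F [ 1.2  1.6 -0.1] w 0.104 q6 -0.04
delta [-0.4 -0.3  0.1] rot [-0.0013  0.0012  0.0249]
[ 0.48186971 -0.39782537 -0.00430924]
```

Call:
servo_tool([
  [3,0,0,0,0,0,0.06],
  [3,0,0,0,0,0,0.12],
  [3,0,0,0,0,0,0.13],
  [3,0,0,0,0,0,0.13],
])

```text
t: 44.18
tcp_pos: [0.465, 0.0266, 0.0858]
eef_rot: [[0.061, 0.001, -0.998], [0.998, 0.001, 0.061], [0.001, -1.0, -0.001]]
contact_force: [1.6, 0.9, 0.0]
gripper_width: 0.106
```

Run:
```python
from h import *
goto(464.6,26.3,-9.3,85.9); print(read_state()['moment'])
```

```text
t 44.18 tcp [465.   26.6  85.8] phi 86.52 tilt [ 0.001   0.0014 -1.    ] F [1.6 0.9 0. ] w 0.106 q6 -0.17
delta [-0.4 -0.3  0.1] rot [-0.0013  0.0011 -0.1015]
[ 0.1752692  -0.21496714 -0.05272996]
```

Call:
servo_tool([
  [3,0,0,0,0,0,0.04],
  [3,0,0,0,0,0,0.06],
  [3,0,0,0,0,0,0.06],
])

```text
t: 44.43
tcp_pos: [0.465, 0.0265, 0.0858]
eef_rot: [[0.002, 0.001, -1.0], [1.0, 0.001, 0.002], [0.001, -1.0, -0.001]]
contact_force: [1.3, 1.0, 0.7]
gripper_width: 0.104
```

Run:
```python
from h import *
goto(464.6,26.3,-9.3,85.9); print(read_state()['moment'])
```

```text
t 44.43 tcp [465.   26.5  85.8] phi 89.86 tilt [ 0.001   0.0014 -1.    ] F [1.3 1.  0.7] w 0.104 q6 -0.22
delta [-0.4 -0.2  0.1] rot [-0.0013  0.0011 -0.1599]
[ 0.13210043 -0.27063041 -0.09471128]
```

Call:
servo_tool([
  [3,0,0,0,0,0,0.04],
  [3,0,0,0,0,0,0.05],
  [3,0,0,0,0,0,0.05],
])

```text
t: 44.68
tcp_pos: [0.465, 0.0265, 0.0858]
eef_rot: [[-0.046, 0.001, -0.999], [0.999, 0.001, -0.046], [0.001, -1.0, -0.001]]
contact_force: [1.9, 1.2, 0.8]
gripper_width: 0.108
```

Run:
```python
from h import *
goto(464.6,26.3,-9.3,85.9); print(read_state()['moment'])
```

```text
t 44.68 tcp [465.   26.5  85.8] phi 92.61 tilt [ 9.0e-04  1.4e-03 -1.0e+00] F [1.9 1.2 0.8] w 0.108 q6 -0.27
delta [-0.4 -0.2  0.1] rot [-0.0013  0.001  -0.2079]
[ 0.18817859 -0.22700965 -0.49640471]
```

Reaction moment is −0.50 N·m, so it's at the off stop. I'll turn the key back to mid-play and pull it straight out.

Call:
servo_tool([
  [3,0,0,0,-0.001,0.001,-0.1],
  [3,0,0,0,-0.001,0.001,-0.185],
  [3,0,0,0,-0.001,0.001,-0.185],
  [3,0,0,0,-0.001,0.001,-0.185],
])

```text
t: 45.02
tcp_pos: [0.4648, 0.0264, 0.0858]
eef_rot: [[0.137, -0.0, -0.991], [0.991, 0.0, 0.137], [0.0, -1.0, 0.0]]
contact_force: [-0.6, -0.7, 1.1]
gripper_width: 0.105
```

Run:
```python
from h import *
goto(464.6,26.3,-8,85.9); print(read_state()['moment'])
```

```text
t 45.02 tcp [464.8  26.4  85.8] phi 82.10 tilt [-3.e-04  2.e-04 -1.e+00] F [-0.6 -0.7  1.1] w 0.105 q6 -0.09
delta [-0.2 -0.1  0.1] rot [-0.0002 -0.0003 -0.0018]
[-0.04085575  0.07932298 -0.03532597]
```

Call:
servo_tool([
  [3,0,0,8,0,0,0],
  [3,0,0,16,0,0,0],
  [3,0,0,26,0,0,0],
  [3,0,0,45,0,0,0],
  [3,0,0,75,0,0,0],
  [3,0,0,75,0,0,0],
  [3,0,0,75,0,0,0],
])

```text
t: 45.6
tcp_pos: [0.4662, 0.0261, 0.1634]
eef_rot: [[0.137, 0.004, -0.991], [0.991, -0.001, 0.137], [-0.0, -1.0, -0.004]]
contact_force: [0.7, -0.6, -0.7]
gripper_width: 0.105
```

Call:
servo_tool([
  [3,65,-7,0,0,0,0],
  [3,65,-7,0,0,0,0],
  [3,65,-7,0,0,0,0],
  [3,65,-7,0,0,0,0],
  [3,65,-7,0,0,0,0],
  [3,65,-7,0,0,0,0],
])

```text
t: 46.1
tcp_pos: [0.5305, 0.0193, 0.1633]
eef_rot: [[0.137, 0.003, -0.991], [0.991, -0.001, 0.137], [-0.0, -1.0, -0.003]]
contact_force: [0.7, -0.4, 0.1]
gripper_width: 0.107
```

Run:
```python
from h import *
import pickle
goto(636.6,30.2,15.3,159)
c=cam('wrist','w22.png'); pickle.dump(c,open('w22.pkl','wb'))
u=proj(c,[.4653,.0268,.077])[0].astype(int); print(u)
a=cv2.resize(c['frame'][max(u[1]-50,0):u[1]+50,u[0]-50:u[0]+50],None,fx=6,fy=6,interpolation=cv2.INTER_CUBIC); cv2.imwrite('pics/i13.png',a)
cv2.imwrite('pics/i14.png',cv2.resize(c['frame'][200:330,260:380],None,fx=5,fy=5,interpolation=cv2.INTER_CUBIC))
```

```text
t 46.10 tcp [530.5  19.3 163.3] phi 82.15 tilt [ 3.1e-03 -7.0e-04 -1.0e+00] F [ 0.7 -0.4  0.1] w 0.107 q6 -0.07
delta [106.1  10.9  -4.3] rot [1.00e-04 3.20e-03 4.04e-01]
[317 110]
```

View pics/i13.png

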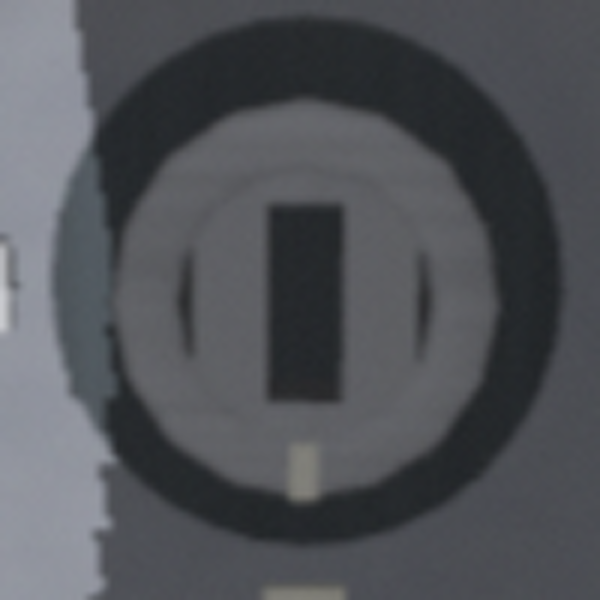

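View pics/i14.png

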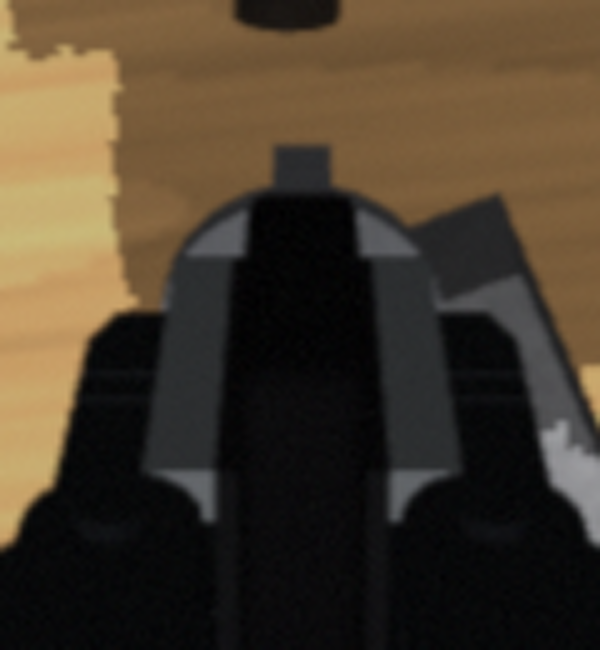

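The barrel is back at its start mark, and the key hasn't shifted in the hand. I'll return it to the pose where it was picked up, (636.7, 29.9).

Call:
servo_tool([
  [3,106,10.6,0,0,0.003,0.404],
  [3,106,10.6,0,0,0.003,0.404],
  [3,106,10.6,0,0,0.003,0.404],
  [3,106,10.6,0,0,0.003,0.404],
  [3,106,10.6,0,0,0.003,0.404],
  [3,106,10.6,-40,0,0.003,0.404],
  [3,106,10.6,-80,0,0.003,0.404],
  [3,106,10.6,-85,0,0.003,0.404],
  [3,106,10.6,-85,0,0.003,0.404],
  [3,106,10.6,-85,0,0.003,0.404],
])

```text
t: 46.98
tcp_pos: [0.6366, 0.0298, 0.0805]
eef_rot: [[-0.263, 0.002, -0.965], [0.965, -0.0, -0.263], [-0.001, -1.0, -0.002]]
contact_force: [-0.6, -0.1, -0.4]
gripper_width: 0.104
```

Run:
```python
from h import *
goto(636.6,29.9,15.3,73)
```

```text
t 46.98 tcp [636.6  29.8  80.5] phi 105.25 tilt [ 1.8e-03 -1.0e-04 -1.0e+00] F [-0.6 -0.1 -0.4] w 0.104 q6 -0.42
delta [-0.   0.1 -7.5] rot [0.0001 0.0018 0.0008]
```

Call:
servo_tool([
  [3,0,0.1,-5,0,0.0018,0],
  [3,0,0.1,-7,0,0.0018,0],
  [3,0,0.1,-7,0,0.0018,0],
  [3,0,0.1,-7,0,0.0018,0],
  [3,0,0.1,-12,0,0.0018,0],
  [3,0,0.1,-18,0,0.0018,0],
  [3,0,0.1,-24,0,0.0018,0],
  [3,0,0.1,-24,0,0.0018,0],
])

```text
t: 47.65
tcp_pos: [0.6355, 0.0301, 0.0544]
eef_rot: [[-0.263, -0.003, -0.965], [0.965, 0.0, -0.263], [0.001, -1.0, 0.002]]
contact_force: [-0.2, 0.7, -0.6]
gripper_width: 0.105
```

Run:
```python
from h import *
goto(636.7,29.9,15.3,42.9)
```

```text
t 47.65 tcp [635.5  30.1  54.4] phi 105.25 tilt [-2.6e-03  3.0e-04 -1.0e+00] F [-0.2  0.7 -0.6] w 0.105 q6 -0.42
delta [  1.2  -0.2 -11.5] rot [-0.0003 -0.0026  0.0009]
```

Call:
servo_tool([
  [3,1.2,-0.2,-3,0,-0.0026,0],
  [3,1.2,-0.2,-6,0,-0.0026,0],
  [3,1.2,-0.2,-9,0,-0.0026,0],
  [3,1.2,-0.2,-11,0,-0.0026,0],
  [3,1.2,-0.2,-12,0,-0.0026,0],
  [3,1.2,-0.2,-12,0,-0.0026,0],
  [3,1.2,-0.2,-12,0,-0.0026,0],
])

```text
t: 48.23
tcp_pos: [0.6367, 0.0299, 0.0429]
eef_rot: [[-0.263, 0.0, -0.965], [0.965, 0.0, -0.263], [0.0, -1.0, -0.0]]
contact_force: [-4.4, 0.5, 4.8]
gripper_width: 0.105
```

Run:
```python
from h import *
goto(636.7,29.9,15.3,42.9)
```

```text
t 48.23 tcp [636.7  29.9  42.9] phi 105.25 tilt [ 1.e-04  2.e-04 -1.e+00] F [-4.4  0.5  4.8] w 0.105 q6 -0.42
delta [-0.  0. -0.] rot [-0.0002  0.0001  0.0008]
```

Key home (same height as picked up, resting with 5 N). Releasing and retreating.

Call:
servo_tool([
  [40,0,0,0,0,0,0],
  [40,0,0,0,0,0,0],
  [40,0,0,0,0,0,0],
  [40,0,0,0,0,0,0],
  [40,0,0,30,0,0,0],
  [40,0,0,60,0,0,0],
  [40,0,0,100,0,0,0],
  [60,-20,40,140,0,0,0],
  [60,-50,100,200,0,0,0],
  [60,-60,120,210,0,0,0],
])

```text
t: 49.07
tcp_pos: [0.5939, 0.1155, 0.2255]
eef_rot: [[-0.262, 0.001, -0.965], [0.965, 0.0, -0.262], [-0.0, -1.0, -0.001]]
contact_force: [1.3, 0.4, -0.3]
gripper_width: 0.702
```

Call:
servo_tool([
  [60,0,0,0,0,0,0],
  [60,0,0,0,0,0,0],
  [60,0,0,0,0,0,0],
])

```text
t: 49.32
tcp_pos: [0.594, 0.1154, 0.225]
eef_rot: [[-0.262, 0.001, -0.965], [0.965, -0.0, -0.262], [-0.0, -1.0, -0.001]]
contact_force: [-0.0, -0.1, -1.1]
gripper_width: 0.697
```

Run:
```python
from h import *
st()
c=cam('wrist','w23.png'); c=cam('top','t23.png'); c=cam('scene','s23.png')
```

```text
t 49.32 tcp [594.  115.4 225. ] phi 105.19 tilt [ 1.5e-03 -1.0e-04 -1.0e+00] F [-0.  -0.1 -1.1] w 0.697 q6 -0.29
```

View pics/w23.png

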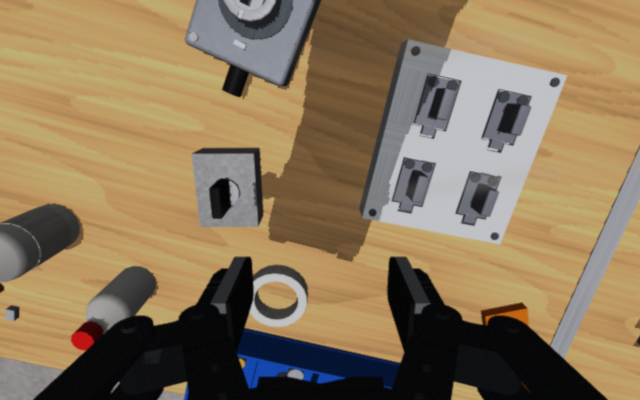

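View pics/t23.png

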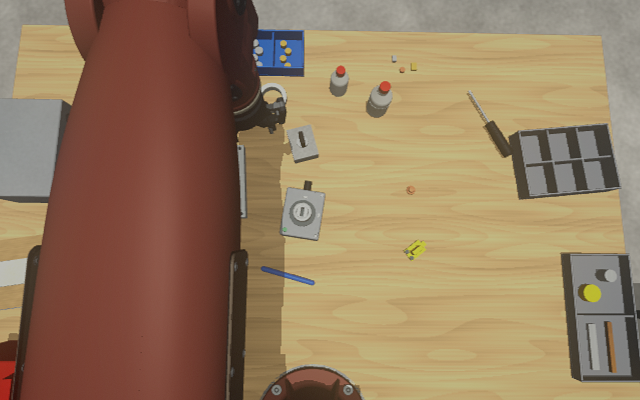

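View pics/s23.png

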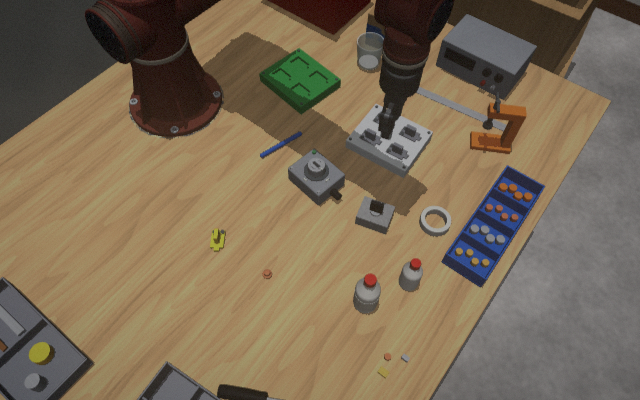

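```bash
python3 -c "
import cv2;f=cv2.imread('pics/w23.png');cv2.imwrite('pics/i15.png',cv2.resize(f[35:250,180:570],None,fx=2,fy=2,interpolation=2))"
```

```text
(no output)
```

View pics/i15.png

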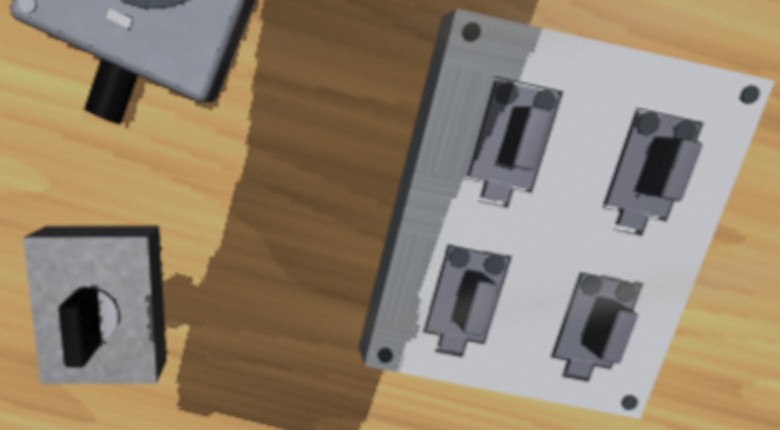

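All four carriers are flush, the key is down with its collar on the holder, and both bottles stand. Handing in.

```bash
python3 -c "
from cell import workorder; print(workorder.hand_in())"
```

```text
the job is handed in; nothing more can be done
None
```

The job is done and handed in at about 49 s of robot time, well inside the 210 s limit; no verdict was reported.

- **Carriers:** All four were on the bench, and each now sits in its own pocket. Each stopped at its expected seated height to about 0.1 mm, and the last pictures show the bases flush and the tongues in the notches. None was seen knocked aside.
- **Key switch:** The key went fully home in the switch. It turned clockwise until the stop pushed back at 0.62 N·m, then back to the off stop at −0.50 N·m. The barrel ended about 1° further toward off than its measured start, in line with it having begun just off the stop.
- **Key and bottles:** The key is back in its holder at the same height it was picked up from. Both bottles are standing.
- **Checks:** No check failed or disagreed beyond that 1°. The arm is clear of everything.

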